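Make room in the order rack and file the white carton

TASK

Slide the white carton into the leaning yellow rack directly to the right of the blue one (right as seen from the robot). The row is tight there, so first ease its cartons apart until there is room. Finish with all five cartons standing fully down on the rack floor, flat against its front lip (the robot's side), and let go; do not disturb the barcode scanner, the tape roll or the brown parcel.

Things in the scene. Friction and masses are not known exactly. Their poses are not given: they have to be found in the camera images.
- channel: yellow open-topped channel, fixed. Origin: centre of its inner floor, 55 mm above the bench. z square to the floor, tilted 28 degrees from vertical so its mouth leans towards the robot; y along the row, level, to the robot's left (right-hand side is -y); x uphill, away from the robot. Inside 71 (x) by 189 mm (y); front and rear lips stand 30 mm above the floor, end walls 70 mm, all 6 mm thick
- rack: steel foot carrying the channel, fixed, origin under the channel's origin on the bench. Four cartons stand in the channel under 1 mm apart; the slack, about 44 mm in all, is at the two ends, so with a 36 mm carton added only 9 mm is left: both halves must be pushed up to the end walls, a hard stop. Cartons slide with ordinary friction, a few N each; above the lips their front and rear faces can be gripped
- blue: rigid retail carton, blue with a pale band, 64 mm fore-aft (its x) x 36 mm thick (its y) x 130 mm tall (its z), about 0.15 to 0.3 kg; origin at the centre of its underside, z up through its top. Stands in the rack row at the start, leaning with it. One of the three left-hand places of the row, in any order, its x along the channel's x
- red: rigid retail carton, red with a pale band, 64 mm fore-aft (its x) x 36 mm thick (its y) x 130 mm tall (its z), about 0.15 to 0.3 kg; origin at the centre of its underside, z up through its top. Stands in the rack row at the start, leaning with it. One of the three left-hand places of the row, in any order, its x along the channel's x
- grey: rigid retail carton, mid-grey with a black band, 64 mm fore-aft (its x) x 36 mm thick (its y) x 130 mm tall (its z), about 0.15 to 0.3 kg; origin at the centre of its underside, z up through its top. Stands in the rack row at the start, leaning with it. One of the three left-hand places of the row, in any order, its x along the channel's x
- green: rigid retail carton, green with a pale band, 64 mm fore-aft (its x) x 36 mm thick (its y) x 130 mm tall (its z), about 0.15 to 0.3 kg; origin at the centre of its underside, z up through its top. Stands in the rack row at the start, leaning with it. Always the right-most (-y) of the row at the start
- white: the carton to be filed: rigid, white with an orange band, 64 mm (its x) x 36 mm thick (its y) x 130 mm tall (its z), about 0.15 to 0.3 kg; origin at the centre of its underside. Stands upright and loose in the black cradle at the start, its x along the cradle's x; either 64 mm end may face the robot in the rack. Let go off the front lip, it tips a few degrees over it
- cradle: fixed low black cradle on the bench, 90 x 62 mm, floor 6 mm thick, rim 20 mm high, holding the white carton upright; origin at the centre of its underside
- scanner: black and grey barcode scanner on a round foot (80 mm across), 120 mm tall, loose, origin at the centre of its foot; leave alone
- tape: amber roll of packing tape lying flat, 96 mm across, 48 mm high, loose, origin at the centre of its underside; leave alone
- parcel: brown cardboard parcel 110 x 80 x 50 mm, loose, origin at the centre of its underside; leave alone
Not all that is in view belongs to the job. There is more than one size of the blue; the job needs the smaller.

How it is judged:
At the end, for the whole second after the job is handed in: All five cartons in the channel, at rest: undersides within 6 mm of its floor, upright to it within 5 degrees, centred across it within 12 mm; the white one square to the channel within 8 degrees and directly right (-y) of the blue one, centres 30 to 56 mm apart (z of blue in the frame of channel between -0.004 and 0.006 m and x of blue in the frame of channel between -0.012 and 0.012 m and y of blue in the frame of channel between -0.09 and 0.09 m and angle between the z axis of each of blue, red, grey, green, white and the z axis of channel, either way round below 0.09 rad and linear speed of each of blue, red, grey, green, white below 0.02 m/s and z of red in the frame of channel between -0.004 and 0.006 m and x of red in the frame of channel between -0.012 and 0.012 m and y of red in the frame of channel between -0.09 and 0.09 m and z of grey in the frame of channel between -0.004 and 0.006 m and x of grey in the frame of channel between -0.012 and 0.012 m and y of grey in the frame of channel between -0.09 and 0.09 m and z of green in the frame of channel between -0.004 and 0.006 m and x of green in the frame of channel between -0.012 and 0.012 m and y of green in the frame of channel between -0.09 and 0.09 m and z of white in the frame of channel between -0.004 and 0.006 m and x of white in the frame of channel between -0.012 and 0.012 m and y of white in the frame of channel between -0.09 and 0.09 m and y of white in the frame of blue between -0.056 and -0.03 m and angle between the x axis of white and the x axis of channel, either way round below 0.15 rad); the robot touches nothing.
It fails at once if the scanner is knocked or moved more than 25 mm (distance of scanner from where it was at the start of the episode above 0.025 m).
It fails at once if the tape is knocked or moved more than 25 mm (distance of tape from where it was at the start of the episode above 0.025 m).
It fails at once if the parcel is knocked or moved more than 25 mm (distance of parcel from where it was at the start of the episode above 0.025 m).
It fails at once if the scanner is tipped over (angle between scanner's own z axis and vertical above 0.5 rad).
It also fails if it takes over 61 s, if anything falls off the work surface, if the arm or the gripper's body presses on something with over 40 N, if the wrist force passes 120 N, or if a joint passes its speed limit or range.

ROBOT

A 7-joint arm with a two-finger parallel gripper is mounted at the origin on the work surface. World frame = base frame: x ahead of the robot, y to its left, z up, the work surface at z = 0. Lengths are in m, angles in rad, forces in N, time in s.
With the tool pointing down it reaches from about 0.4 to 0.875 m from the base axis. Payload 19.3 kg.
Tool frame: the origin (TCP) lies at the very end of the fingers, on their centre line; the grasp point (between the pads) lies 19 mm behind it (bot.grasp_offset is the distance from the TCP to the grasp point, in m); z points along the fingers, x is the direction in which the jaws open and shut, and the axes are right-handed (so a half turn about z gives the same grasp; the last joint's range is limited). The gripper opens to 85 mm and grips with 20 to 120 N. Pads are 22 mm wide; open, the fingers measure 114 mm over their backs; the gripper's body (76 mm by 85 mm) begins 54 mm behind the grasp point. The pads swing forward as they close: fully open they stand 13 mm farther back than shut.
Start: joints at [-1.258, 0.521, -0.036, 1.599, 0.021, 1.021, -0.113], TCP at [0.233, 0.58, 0.231] pointing down, gripper open.
Joint ranges: [-2.91, 2.91], [-0.3, 2.13], [-1.5, 1.42], [0.17, 2.43], [-1.26, 4.41], [0.16, 1.93], [-2.52, 2.52]. Speed limits (rad/s): [1.89, 1.89, 2.39, 2.39, 3.01, 3.01, 3.01].

INTERFACE

Orientations are given as [roll, pitch, yaw] about the fixed x, y, z axes, in that order (R = Rz(yaw) Ry(pitch) Rx(roll)).
In Python, from workcell import status, grab_frame, calibration, job, regions_of, mark_of, bot gives the robot as it stands.
- The arm moves only by the tool carry_out, never from a script. Its argument "deltas" is one flat list of numbers, 5 for each row, row after row: the opening, from -1 (shut) to 1 (fully open), then the shift along the tool's x, y, z in cm, then the turn about the tool's z in degrees. A call has 1 to 20 rows; each row shifts and turns the commanded pose from where the row before left it, along the tool's axes as they then stand; what a row does not reach is not made up. A row lasts 1/12 s, in which the tool goes at most 41.7 mm and 7.16 degrees, less where a joint would pass 70% of its speed; a pose out of reach is approached as far as the arm can. A call with a gripper value outside its range is refused whole. The fingers move at their own pace and stop on an object; "newtons" is the grip in N (left out, the last holds). Time passes only in rows, so rows that do not move let the fingers close. It gives the time, the measured TCP pose, the force and the opening at its end, in the units of the state.
- status.observe(): the state, without advancing time (a new reading comes with each control period).
- grab_frame(name): name is "scene" or "side" or "wrist"; returns the picture (420x560x3 uint8, red, green, blue); there is no depth.
- calibration(name): a dict with "fov_y" (degrees; the focal length in pixels is half the picture's height over the tangent of half this angle, whatever the lens; pixels are square), "cx", "cy" (the principal point, pixels), "R" (3x3) and "t" (3): a world point X has camera coordinates R X + t. Camera axes: x right, y down, z forward; pixel columns grow to the right and rows downward; lengths in m; the calibration is good to about 2 mm. A picture is of the moment at which its call begins: read the wrist's pose just before it. calibration takes no time and is no camera call; for the wrist camera it gives the pose at the moment of the call.
- job.job_done(): hands the job in, once; it reports no verdict.
Trained networks look in the newest picture that a camera, given by its name, has taken for a name from the list of things; names that differ only in an ending like _2 or _b are one class to them, and where a whole thing is asked for, a point or a joint stands for the part that bears it (a point fixed in the world has none). Each returns a list of dicts, best first, with "p" (0 to 1); they miss things now and then, are a little off and sometimes report something else, mostly with a low value. They report only what shows in the picture. A call takes as long as a camera call. They do not tell look-alikes from the thing itself.
- regions_of(camera, target): "region" (420x560 bool, what is visible of it) and "xy" ([column, row] in pixels, amid what is visible of it).
- mark_of(camera, target): "xy" ([column, row] in pixels: a listed point, or the origin of a listed thing).
The state is a dict: "clock": time; "qpos": joint angles; "qd": joint speeds; "joint_efforts": joint torques, N m; "position": TCP position; "tool_rot": TCP orientation; "force": force on the tool from outside, world axes, zero at the start; "moment": the same for the moment, N m; "grip_width": finger opening in m.
Only numpy, scipy, OpenCV 4.12 (cv2) and the standard library are available. Lean on these libraries where they do the work, as an engineer would, in place of code of your own. Each camera call takes 0.05 s, during which the arm holds its last target.

## Working session

There is one attempt and no reset: what is moved stays moved. The work goes in short steps, Python scripts to look and compute and a tool call to move; the robot and the scene stay as the last step left them, time stands still between calls to the robot, and variables do not carry over. Pictures are saved under pics/ and viewed, and the job is handed in when it is done.

Besides the shell and the picture viewer there is one more tool, called after ">>>" as a command line: name --argument value ..., lists and objects as JSON in quotes. carry_out: Moves the arm, as the interface text tells. Its arguments: {"type":"object","properties":{"deltas":{"type":"array","items":{"type":"number"}},"newtons":{"type":"number"}},"required":["deltas"]}

```bash
ls; mkdir -p pics; python3 - <<'E'
from workcell import *
import cv2
for n in ["scene","side","wrist"]:
    f=grab_frame(n); cv2.imwrite(f"pics/{n}0.png",f[:,:,::-1])
    c=calibration(n); print(n,c)
print(status.observe())
E
```

```text
pics
scene {'fov_y': 47.19305416509684, 'cx': 274.43729450018463, 'cy': 206.45968419275522, 'R': array([[ 0.23823126,  0.9710742 , -0.016148  ],
       [ 0.76870901, -0.19869516, -0.60795287],
       [-0.59357588,  0.13242027, -0.79380889]]), 't': array([-0.07229579, -0.40601643,  1.96064066])}
side {'fov_y': 43.29670239028842, 'cx': 287.3097361742899, 'cy': 208.7593442599005, 'R': array([[ 0.69730317, -0.71668031, -0.01173091],
       [-0.55160243, -0.52609376, -0.64727128],
       [ 0.45771502,  0.45781512, -0.76216945]]), 't': array([-0.43246597,  0.33423059,  1.09926857])}
wrist {'fov_y': 70.96869365197496, 'cx': 276.7239475999854, 'cy': 212.25050232069825, 'R': array([[ 3.74199757e-01,  9.27347969e-01, -5.35557641e-04],
       [ 8.92257066e-01, -3.59882531e-01,  2.72693770e-01],
       [ 2.52689276e-01, -1.02519798e-01, -9.62100733e-01]]), 't': array([-0.62434038, -0.0345023 ,  0.37902517])}
{'clock': 0.15, 'qpos': array([-1.2581982 ,  0.52188537, -0.03630311,  1.59985976,  0.02122021,
        1.0211047 , -0.11282076]), 'qd': array([ 1.91082999e-03, -2.91129542e-03,  6.61378572e-05,  5.09301556e-05,
       -2.17798838e-04,  2.23524911e-05,  1.85532867e-04]), 'joint_efforts': array([ 2.57948464e-03, -9.27388430e+01,  1.98068820e+00, -3.70060265e+01,
        1.79662445e-02,  6.24545472e-03, -9.16479223e-06]), 'position': array([0.23340124, 0.57951531, 0.23085927]), 'tool_rot': array([3.14150498e+00, 8.67517406e-04, 1.18795425e+00]), 'force': array([ 0.73507915, -0.43687623, -0.40057665]), 'moment': array([-0.01236125, -0.02288365, -0.00229857]), 'grip_width': 0.0856317329166711}
```

View pics/scene0.png

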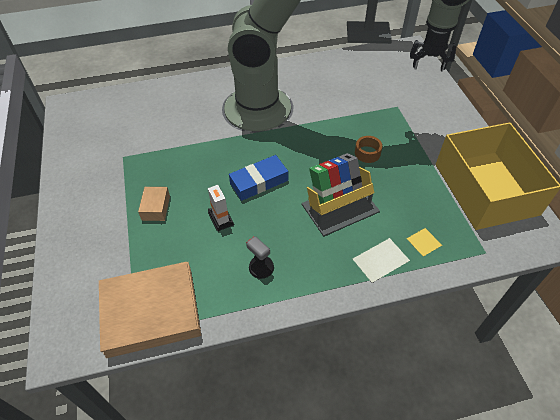

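View pics/side0.png

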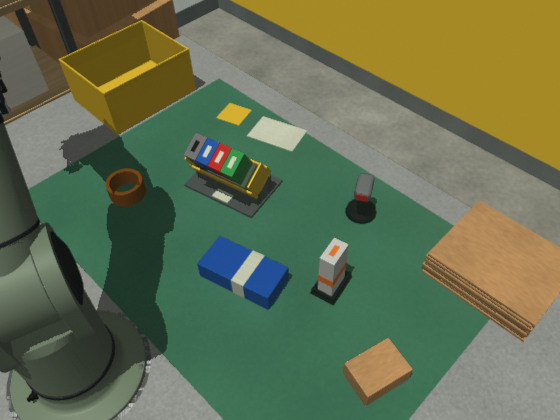

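View pics/wrist0.png

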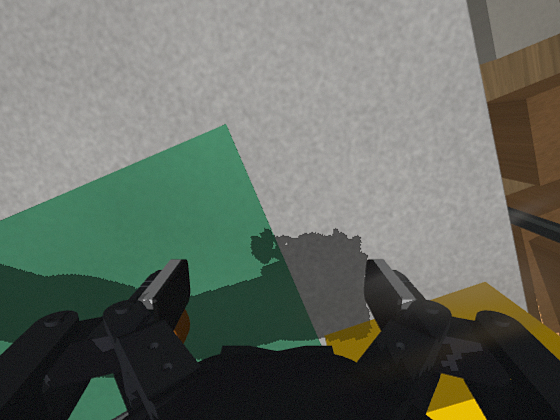

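```bash
cat > h.py <<'E'
import numpy as np, cv2
from workcell import *
def K(c):
    f=210/np.tan(np.radians(c['fov_y'])/2); return f
def proj(c,X):
    X=np.atleast_2d(X); p=X@np.array(c['R']).T+c['t']; f=K(c)
    return np.c_[c['cx']+f*p[:,0]/p[:,2], c['cy']+f*p[:,1]/p[:,2]]
def ray(c,uv):
    f=K(c); d=np.array([(uv[0]-c['cx'])/f,(uv[1]-c['cy'])/f,1.]); R=np.array(c['R'])
    return -R.T@c['t'], R.T@d
def onz(c,uv,z):
    o,d=ray(c,uv); return o+d*(z-o[2])/d[2]
def tri(cs,uvs):
    A=np.zeros((3,3));b=np.zeros(3)
    for c,uv in zip(cs,uvs):
        o,d=ray(c,uv); d=d/np.linalg.norm(d); P=np.eye(3)-np.outer(d,d); A+=P;b+=P@o
    X=np.linalg.solve(A,b); return X
def chan(o,yaw):
    # columns x,y,z axes of channel. x uphill away, z leans to robot
    a=np.radians(28); c,s=np.cos(yaw),np.sin(yaw)
    x=np.array([c*np.cos(a),s*np.cos(a),np.sin(a)]); y=np.array([-s,c,0]); z=np.cross(x,y)
    return np.c_[x,y,z]
E
python3 - <<'E'
from h import *
cs={n:calibration(n) for n in ["scene","side"]}
for n in cs: grab_frame(n)
for t in ["channel","rack","blue","red","grey","green","white","cradle","scanner","tape","parcel"]:
    r={}
    for n in cs:
        m=mark_of(n,t); r[n]=m
        print(t,n,[(np.round(k['xy'],1).tolist(),round(k['p'],2)) for k in m[:3]])
    if r['scene'] and r['side']:
        u=[r[n][0]['xy'] for n in cs]
        X=tri(list(cs.values()),u); print('   ',X.round(4),[np.round(proj(cs[n],X)[0]-r[n][0]['xy'],1).tolist() for n in cs])
E
```

```text
channel scene [([340.4, 200.5], 0.82), ([338.5, 207.8], 0.61)]
channel side [([231.8, 167.7], 0.89)]
    [0.5818 0.1614 0.0528] [[1.0, -1.0], [1.4, 1.0]]
rack scene [([338.7, 209.3], 0.67), ([224.7, 219.6], 0.5)]
rack side [([232.2, 186.5], 0.78)]
    [ 0.5727  0.1622 -0.011 ] [[0.3, -0.3], [0.4, 0.3]]
blue scene [([342.8, 196.4], 0.82), ([231.9, 184.8], 0.8)]
blue side [([279.0, 287.8], 0.92), ([227.3, 164.7], 0.62)]
    [ 0.4946  0.0687 -0.1276] [[-37.5, 20.4], [-40.9, -39.8]]
red scene []
red side [([236.0, 174.9], 0.64)]
grey scene [([355.9, 193.4], 0.74)]
grey side [([217.1, 162.2], 0.97)]
    [0.5694 0.215  0.0514] [[-0.5, 0.5], [-0.6, -0.5]]
green scene [([324.2, 205.0], 0.92)]
green side [([251.6, 178.0], 0.8)]
    [0.5908 0.0992 0.0552] [[0.1, -0.1], [0.2, 0.1]]
white scene [([222.2, 218.0], 0.87)]
white side [([329.8, 285.4], 0.72)]
    [ 0.5159 -0.2364 -0.0046] [[-0.6, 0.4], [-0.9, -0.5]]
cradle scene [([366.4, 152.3], 0.67), ([221.7, 219.7], 0.51)]
cradle side [([332.3, 282.5], 0.6)]
    [ 0.5292 -0.0041  0.1197] [[-77.1, 32.1], [-71.2, -87.7]]
scanner scene [([262.0, 266.6], 0.7)]
scanner side [([360.8, 211.8], 0.95)]
    [ 7.364e-01 -1.487e-01 -2.000e-04] [[-0.8, 0.5], [-1.0, -0.6]]
tape scene [([366.8, 149.7], 0.9)]
tape side [([131.5, 190.5], 0.76)]
    [0.3623 0.3325 0.0184] [[-1.2, 1.3], [-1.9, -1.5]]
parcel scene [([158.8, 207.9], 0.94)]
parcel side [([376.7, 377.4], 0.77)]
    [ 0.4167 -0.4462 -0.0082] [[-1.9, 0.9], [-3.2, -1.8]]
```

```bash
python3 - <<'E'
from h import *
from scipy.spatial.transform import Rotation as Ro
c=calibration("wrist"); s=status.observe(); R=np.array(c['R'])
T=Ro.from_euler('xyz',s['tool_rot']).as_matrix()
print('cam pos in tool',T.T@(-R.T@c['t']-s['position'])); print('cam axes in tool\n',(T.T@R.T).round(3)); print('tool axes',T.round(3))
import cv2
for n,(x0,y0) in {"scene":(270,110),"side":(150,100)}.items():
    f=cv2.imread(f"pics/{n}0.png"); cv2.imwrite(f"pics/{n}0z.png",cv2.resize(f[y0:y0+140,x0:x0+150],None,fx=5,fy=4.28 if 0 else 5,interpolation=cv2.INTER_CUBIC)[:600])
E
```

```text
cam pos in tool [-0.00028869 -0.0697028  -0.14286374]
cam axes in tool
 [[ 1.    -0.001  0.   ]
 [ 0.001  0.962  0.273]
 [-0.    -0.273  0.962]]
tool axes [[ 0.374  0.928 -0.   ]
 [ 0.928 -0.374  0.   ]
 [ 0.    -0.    -1.   ]]
```

View pics/side0z.png

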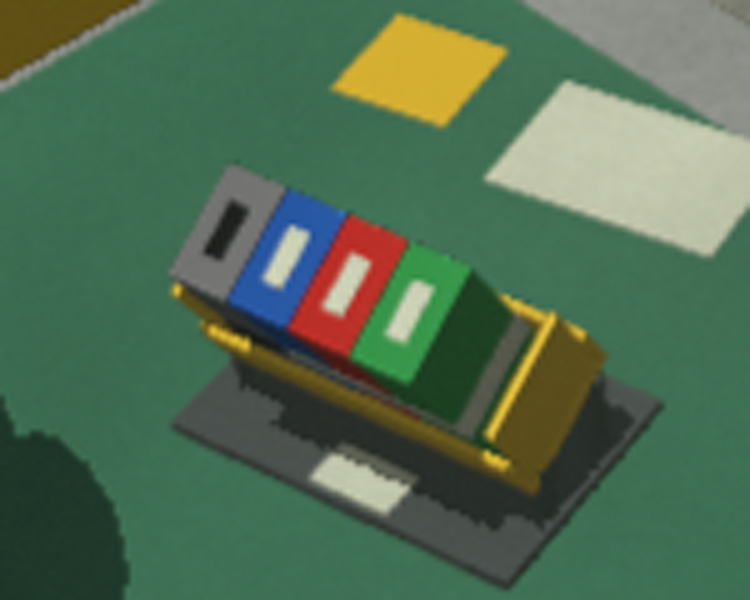

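>>> carry_out --deltas '[1,0,0,-1.4,-6.4,1,0,0,-1.4,-6.4,1,0,0,-1.4,-6.4,1,0,0,-1.4,-6.4,1,0,0,-1.4,-6.4,1,-3.15,1.11,0,0,1,-3.15,1.11,0,0,1,-3.15,1.11,0,0,1,-3.15,1.11,0,0,1,-3.15,1.11,0,0,1,-3.15,1.11,0,0,1,-3.15,1.11,0,0,1,-3.15,1.11,0,0,1,-3.15,1.11,0,0,1,-3.15,1.11,0,0,1,-3.15,1.11,0,0,1,-3.15,1.11,0,0,1,-3.15,1.11,0,0,1,-3.15,1.11,0,0,1,-3.15,1.11,0,0]'

```text
clock: 3.02
position: [0.4806, 0.1421, 0.3016]
tool_rot: [3.141, -0.0, 1.747]
force: [0.5, 0.9, 0.5]
grip_width: 0.0854
```

```bash
python3 - <<'E'
from h import *
s=status.observe(); print(s['clock'],s['position'],s['tool_rot'],s['qpos'].round(3))
c=calibration("wrist"); f=grab_frame("wrist"); cv2.imwrite("pics/w1.png",f[:,:,::-1])
np.savez("w1.npz",**{k:np.array(v) for k,v in c.items()})
for t in ["channel","blue","red","grey","green"]:
    m=mark_of("wrist",t); print(t,[(np.round(k['xy'],1).tolist(),round(k['p'],2)) for k in m[:3]])
E
```

```text
3.0167 [0.48055901 0.14205713 0.30156424] [ 3.14107146e+00 -1.06994374e-04  1.74653186e+00] [-0.444  0.247  0.047  1.833 -0.013  1.061  1.354]
channel []
blue [([289.6, 247.2], 0.91)]
red [([261.9, 247.4], 0.88)]
grey [([313.4, 243.8], 0.88)]
green [([238.6, 248.2], 0.95), ([310.3, 244.3], 0.42)]
```

View pics/w1.png

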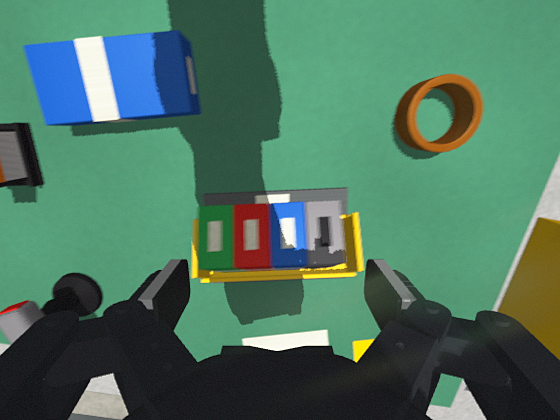

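```bash
python3 - <<'E'
from h import *
f=cv2.imread("pics/w1.png"); cv2.imwrite("pics/w1z.png",cv2.resize(f[180:295,180:375],None,fx=4,fy=4,interpolation=cv2.INTER_CUBIC))
E
```

```text
(no output)
```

View pics/w1z.png

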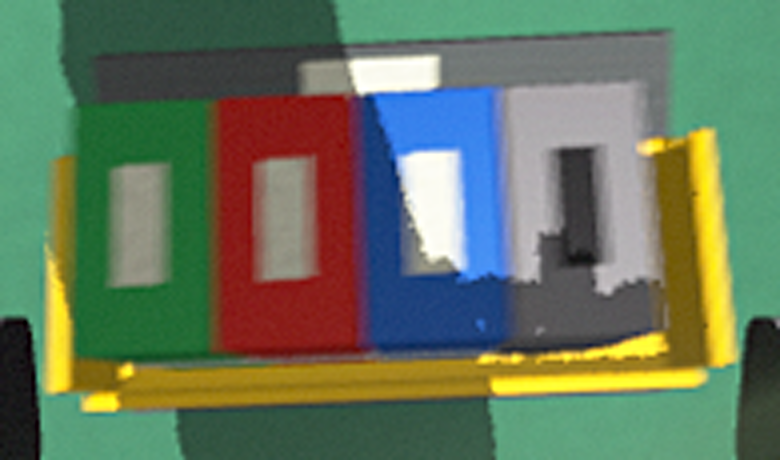

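View pics/scene0z.png

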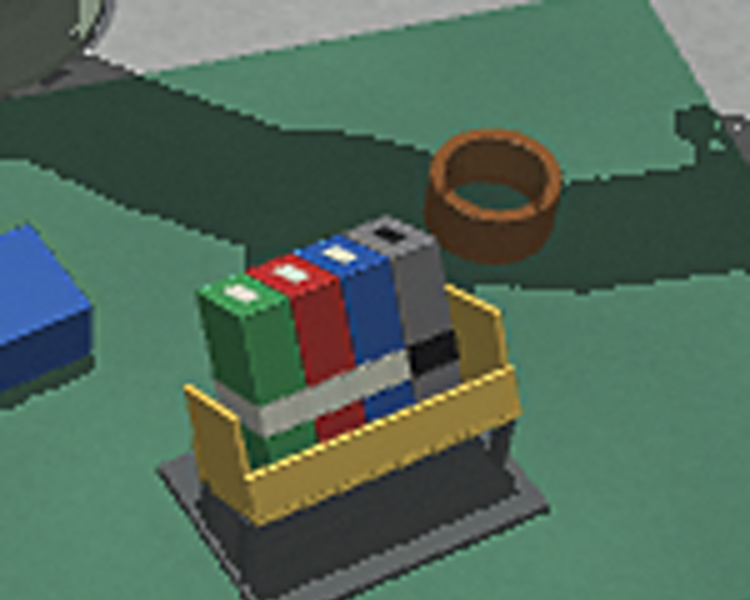

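```bash
cat > fit.py <<'E'
from h import *
from scipy.optimize import least_squares
w=dict(np.load("w1.npz")); C={'w':w,'s':calibration("side"),'c':calibration("scene")}
pts=[]
def add(cam,lst,sc,off,kind):
    for k,p in lst: pts.append((cam,k,np.array(p)/sc+np.array(off),kind))
# k = boundary index 0(right of green)..4(left of grey); kind 'f'/'r'
W=(4,(180,180));S=(5,(150,100));Q=(5,(270,110))
add('w',list(zip([0,1,2,3,4],[(76,104),(217,100),(357,95),(500,88),(645,84)])),*W,'f')
add('w',list(zip([0,1,2,3],[(76,357),(213,355),(365,350),(508,345)])),*W,'r')
add('s',list(zip([4,3,2,1,0],[(237,165),(290,190),(350,213),(412,242),(472,268)])),*S,'r')
add('s',list(zip([4,3,2,1,0],[(172,275),(230,302),(290,330),(352,360),(410,385)])),*S,'f')
add('c',list(zip([0,1,2,3,4],[(245,315),(290,298),(345,280),(393,258),(438,237)])),*Q,'r')
add('c',list(zip([0,1,2,3,4],[(200,292),(250,270),(300,250),(350,232),(388,215)])),*Q,'f')
walls=[('w',(735,362),W,(.0415,.1005,.07)),('w',(48,390),W,(.0415,-.1005,.07)),('w',(717,130),W,(-.0415,.1005,.07)),('s',(605,355),S,(.0415,-.1005,.07)),('c',(503,312),Q,(.0415,.1005,.07)),('c',(240,415),Q,(.0415,-.1005,.07)),('c',(186,387),Q,(-.0415,-.1005,.07))]
def model(p):
    o=np.array([p[0],p[1],.055]);A=chan(o,p[2]); out=[]
    for cam,k,uv,kind in pts:
        X=o+A@np.array([p[4]+(-.032 if kind=='f' else .032), p[3]+(k-2)*p[5], .13]); out.append((proj(C[cam],X)[0]-uv)*(1))
    for cam,uv,sc,L in walls:
        out.append(proj(C[cam],o+A@np.array(L))[0]-(np.array(uv)/sc[0]+sc[1]))
    return np.array(out)
r=least_squares(lambda p:model(p).ravel(),[.58,.16,.18,0,-.003,.0365],loss='soft_l1')
print(r.x); print(model(r.x).round(1).tolist())
np.save("chan.npy",r.x)
E
python3 fit.py
```

```text
[ 0.57839398  0.1608767   0.20723623 -0.00565221 -0.00694637  0.03615767]
[[0.3, 0.1], [0.1, 0.0], [0.3, 0.2], [-0.1, 0.8], [-1.0, 0.7], [-1.5, 0.3], [1.0, -0.3], [-0.1, -0.1], [1.0, 0.0], [-1.0, -0.9], [0.0, -0.7], [-0.1, 0.0], [-0.4, -0.3], [-0.0, -0.0], [-0.8, -0.4], [-0.8, -0.3], [-1.0, -0.4], [-1.3, -0.7], [-0.6, 0.1], [-2.3, 0.1], [-1.1, -0.4], [-2.1, -0.6], [-1.8, 0.0], [-1.0, 0.5], [-2.2, -0.9], [-2.4, -0.2], [-2.6, 0.1], [-3.0, 0.1], [-1.1, -0.1], [0.6, 10.0], [0.2, 7.9], [-1.1, -1.7], [-7.7, -11.0], [0.3, 0.3], [-1.8, 1.3], [-2.4, -1.3]]
```

```bash
sed -i 's/\.0415/.0355/g; s/(605,355)/(554,319)/' fit.py; python3 fit.py; cat > ov.py <<'E'
from h import *
def ov(img,c,p,out,box,sc=4):
    f=img.copy(); o=np.array([p[0],p[1],.055]);A=chan(o,p[2]); big=cv2.resize(f[box[1]:box[3],box[0]:box[2]],None,fx=sc,fy=sc,interpolation=cv2.INTER_CUBIC)
    def L(a,b,col):
        q=(proj(c,np.array([o+A@np.array(a),o+A@np.array(b)]))-np.array(box[:2])+.5)*sc
        cv2.line(big,tuple(q[0].astype(int).tolist()),tuple(q[1].astype(int).tolist()),col,1)
    for x in(-.0355,.0355):
        L((x,-.0945,.03),(x,.0945,.03),(255,0,255)); 
        for y in (-.0945,.0945): L((x,y,.03),(x,y,.07),(255,0,255)); L((x,y,0),(x,y,.07),(255,0,255))
    for y in(-.0945,.0945): L((-.0355,y,.07),(.0355,y,.07),(255,0,255))
    for k in range(5):
        y=p[3]+(k-2)*p[5]; L((p[4]-.032,y,.13),(p[4]+.032,y,.13),(255,255,0))
    cv2.imwrite(out,big)
if __name__=="__main__":
    p=np.load("chan.npy")
    ov(cv2.imread("pics/w1.png"),dict(np.load("w1.npz")),p,"pics/ovw.png",(180,180,375,295))
    ov(cv2.imread("pics/side0.png"),calibration("side"),p,"pics/ovs.png",(170,120,290,220),5)
E
python3 ov.py
```

```text
[ 0.5757128   0.16085147  0.21145889 -0.00597372 -0.00454567  0.03601019]
[[0.1, 0.2], [-0.1, -0.0], [0.1, -0.0], [-0.4, 0.5], [-1.3, 0.2], [-1.5, 0.6], [1.0, -0.1], [-0.1, -0.1], [1.0, -0.0], [-1.2, -1.0], [-0.2, -0.8], [-0.3, -0.2], [-0.6, -0.6], [-0.2, -0.4], [-0.9, -0.5], [-0.9, -0.5], [-1.1, -0.6], [-1.5, -0.9], [-0.8, -0.2], [-2.2, -0.2], [-1.1, -0.7], [-2.1, -1.0], [-1.9, -0.4], [-1.1, 0.1], [-2.2, -1.2], [-2.4, -0.5], [-2.7, -0.2], [-3.2, -0.2], [-1.3, -0.4], [0.7, 2.3], [0.6, 1.0], [-0.3, 0.7], [0.6, -1.2], [-1.1, -0.9], [-2.8, 0.1], [-1.8, -1.2]]
```

View pics/ovw.png

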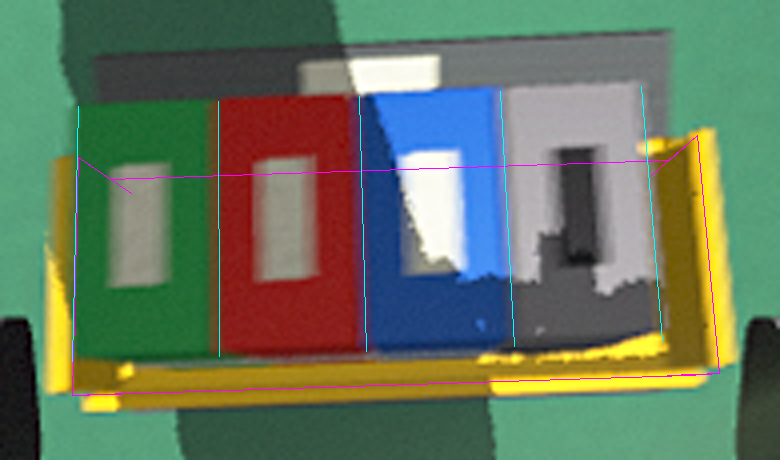

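View pics/ovs.png

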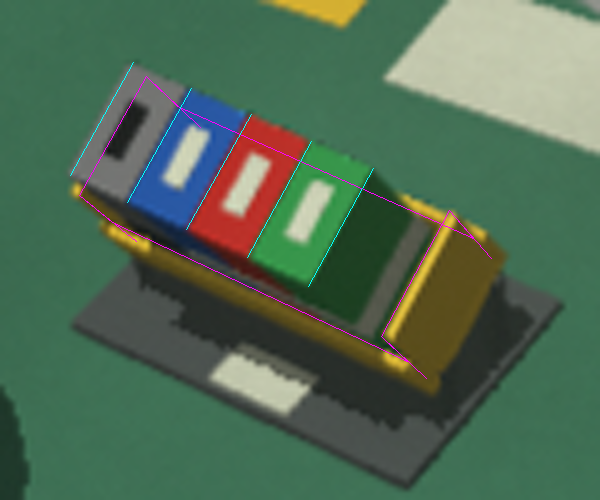

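>>> carry_out --deltas '[1,0,0,0,6.8,1,0,0,0,6.8,1,0,0,0,6.8,1,0,0,0,6.8,1,0,0,0,6.8,1,0,0,0,6.8,1,0,0,0,6.8,1,0,0,0,6.8,1,0,0,0,6.8,1,0,0,0,6.8,1,0,0,0,6.8,1,0,0,0,6.8,1,0,0,0,6.35,1,2,-0.5,1,0,1,2.2,-0.5,2,0,1,0,0,2,0,1,0,0,2.5,0,1,0,0,1.5,0,1,0,0,0,0]'

```text
clock: 4.9
position: [0.5171, 0.163, 0.2085]
tool_rot: [3.141, 0.004, 0.213]
force: [0.3, -0.1, 0.8]
grip_width: 0.0855
```

```bash
cat > st.py <<'E'
from h import *
import sys
s=status.observe(); p=np.load("chan.npy")
d=s['position']-np.array([p[0],p[1],0]); c,sn=np.cos(p[2]),np.sin(p[2])
print('t',s['clock'],'pos',s['position'].round(4),'rot',s['tool_rot'].round(3),'h,y(mm)',(1000*np.array([d[0]*c+d[1]*sn,-d[0]*sn+d[1]*c])).round(1),'F',s['force'].round(1),'M',s['moment'].round(2),'w',round(s['grip_width'],4),'q',s['qpos'].round(2))
for a in sys.argv[1:]:
    n,t=a.split(':'); f=grab_frame(n); cv2.imwrite(f"pics/{t}.png",f[:,:,::-1])
    if n=='wrist':
        np.savez(t+".npz",**{k:np.array(v) for k,v in calibration(n).items()})
    elif n=='side': cv2.imwrite(f"pics/{t}.png",cv2.resize(f[60:260,110:360,::-1],None,fx=3,fy=3,interpolation=cv2.INTER_CUBIC))
    else: cv2.imwrite(f"pics/{t}.png",cv2.resize(f[90:290,190:440,::-1],None,fx=3,fy=3,interpolation=cv2.INTER_CUBIC))
E
python3 st.py wrist:w2 side:s2
```

```text
t 4.9 pos [0.5171 0.163  0.2085] rot [3.141 0.004 0.213] h,y(mm) [-56.8  14.4] F [ 0.3 -0.1  0.8] M [0.   0.05 0.07] w 0.0855 q [-0.61  0.43  0.27  1.85 -0.15  0.88 -0.06]
```

View pics/w2.png

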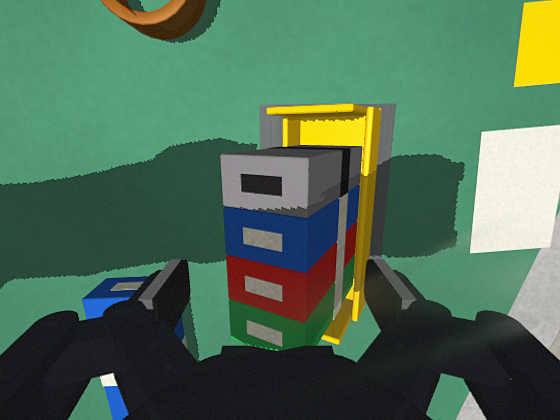

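View pics/s2.png

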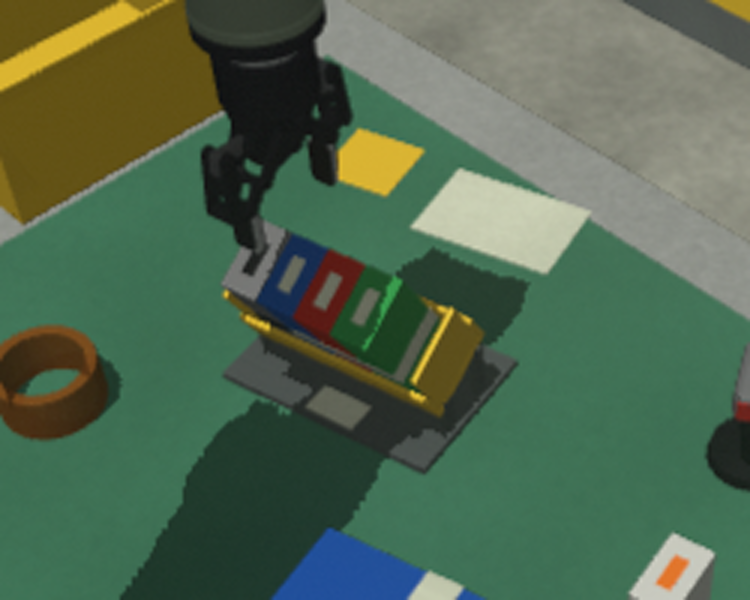

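```bash
python3 - <<'E'
from h import *
from scipy.spatial.transform import Rotation as Ro
c=calibration("wrist"); s=status.observe(); T=Ro.from_euler('xyz',s['tool_rot']).as_matrix()
for z in (-.02,-.013,-.01,0): 
  for y in (-.011,.011): print(z,y,proj(c,[s['position']+T@[x,y,z] for x in (-.0428,.0428)]).round(0).tolist())
E
python3 - <<'E'
import sys; sys.path.insert(0,'.')
from h import *
f=cv2.imread("pics/w2.png"); cv2.imwrite("pics/w2z.png",cv2.resize(f[230:360,120:430],None,fx=2.5,fy=2.5))
E
```

```text
-0.02 -0.011 [[184.0, 262.0], [373.0, 262.0]]
-0.02 0.011 [[188.0, 304.0], [369.0, 304.0]]
-0.013 -0.011 [[189.0, 255.0], [368.0, 255.0]]
-0.013 0.011 [[192.0, 296.0], [364.0, 296.0]]
-0.01 -0.011 [[191.0, 253.0], [366.0, 253.0]]
-0.01 0.011 [[194.0, 293.0], [363.0, 293.0]]
0 -0.011 [[196.0, 245.0], [361.0, 245.0]]
0 0.011 [[199.0, 283.0], [357.0, 283.0]]
```

View pics/w2z.png

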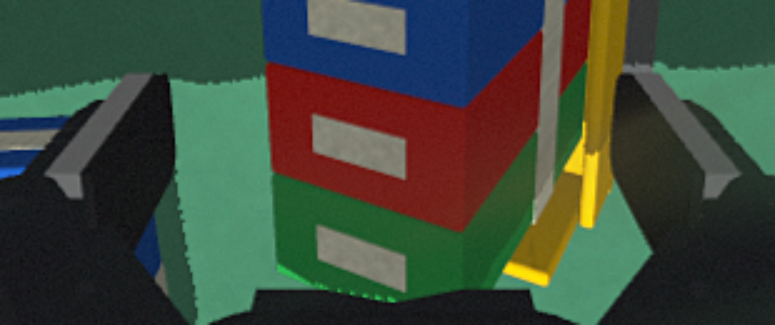

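>>> carry_out --deltas '[1,0.15,0.24,1.5,0,1,0,0,2,0,1,0,0,2,0,1,0,0,1.2,0,1,0,0,0.65,0,1,0,0,0,0,1,0,0,0,0]' --newtons 20

```text
clock: 5.58
position: [0.5214, 0.1606, 0.1389]
tool_rot: [-3.141, -0.001, 0.212]
force: [1.1, 0.6, 0.4]
grip_width: 0.0856
```

```bash
python3 st.py wrist:w3 side:s3
```

```text
t 5.5833 pos [0.5214 0.1606 0.1389] rot [-3.141e+00 -1.000e-03  2.120e-01] h,y(mm) [-53.1  11.1] F [1.1 0.6 0.4] M [0.05 0.01 0.02] w 0.0856 q [-0.58  0.53  0.24  1.91 -0.18  0.72 -0.03]
```

View pics/w3.png

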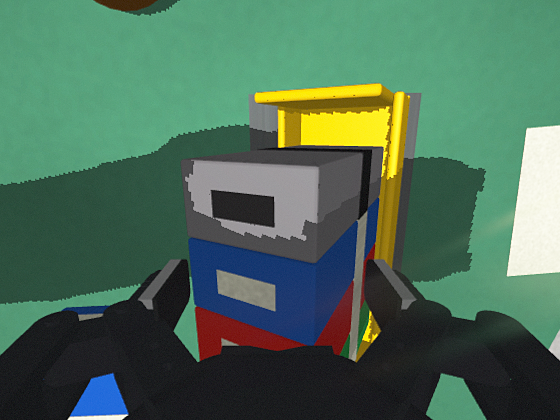

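View pics/s3.png

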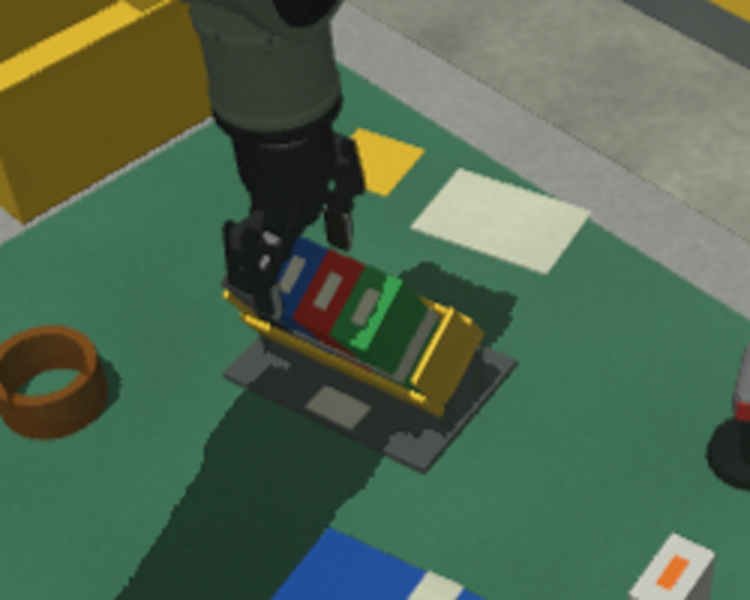

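>>> carry_out --deltas '[1,-0.2,0,0.4,0,0.8,0,0,0,0,0.75,0,0,0,0,0.7,0,0,0,0,0.65,0,0,0,0,0.65,0,0,0,0]'

```text
clock: 6.18
position: [0.5189, 0.1598, 0.1344]
tool_rot: [-3.141, -0.0, 0.211]
force: [-3.0, -0.4, 8.7]
grip_width: 0.0757
```

```bash
python3 st.py wrist:w4
```

```text
t 6.1833 pos [0.5189 0.1598 0.1344] rot [-3.141 -0.     0.211] h,y(mm) [-55.8  10.9] F [-3.  -0.4  8.7] M [-0.14  0.8   0.05] w 0.0757 q [-0.58  0.54  0.24  1.91 -0.18  0.71 -0.02]
```

View pics/w4.png

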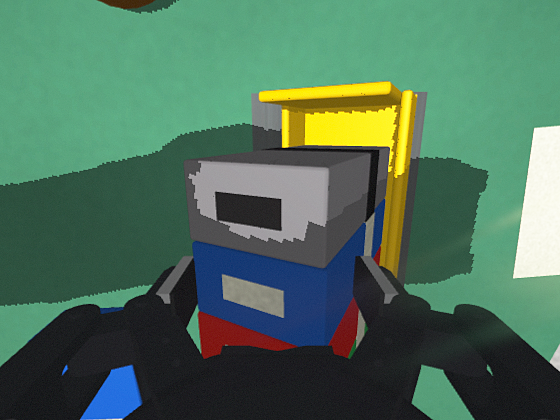

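>>> carry_out --deltas '[0.65,0,-0.4,0,0,0.65,0,-0.4,0,0,0.65,0,-0.4,0,0,0.65,0,-0.4,0,0,0.65,0,-0.4,0,0,0.65,0,-0.4,0,0,0.65,0,0,0,0]'

```text
clock: 6.82
position: [0.514, 0.1832, 0.135]
tool_rot: [3.142, -0.001, 0.211]
force: [-7.4, -4.9, 22.6]
grip_width: 0.0756
```

```bash
python3 st.py wrist:w5 side:s5
```

```text
t 6.8167 pos [0.514  0.1832 0.135 ] rot [ 3.142e+00 -1.000e-03  2.110e-01] h,y(mm) [-55.7  34.8] F [-7.4 -4.9 22.6] M [-1.27  1.09 -0.12] w 0.0756 q [-0.62  0.54  0.24  1.91 -0.18  0.72 -0.07]
```

View pics/w5.png

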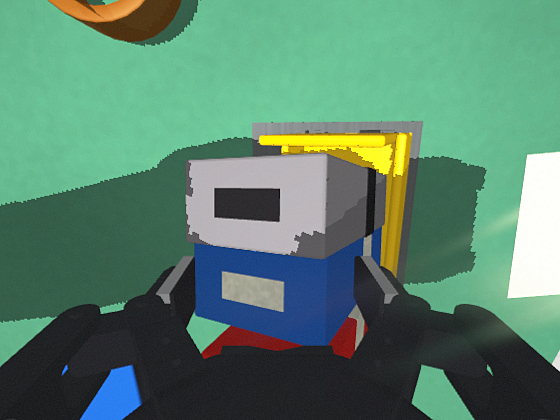

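View pics/s5.png

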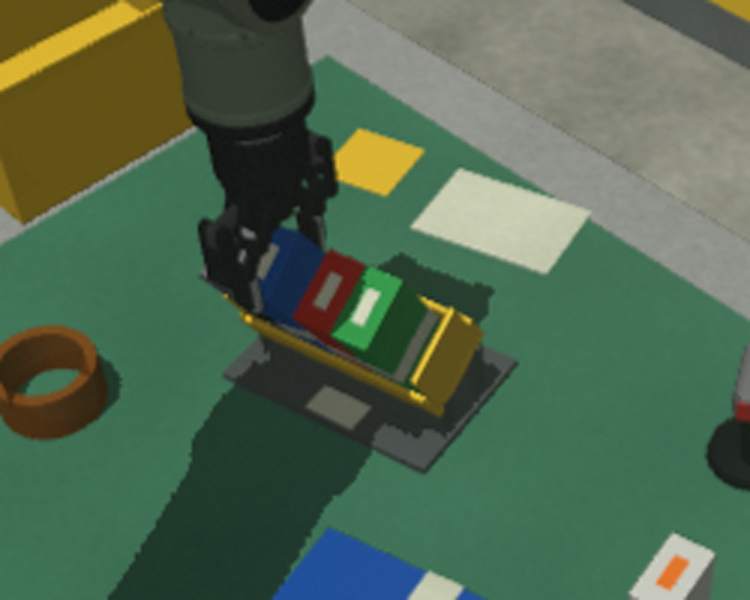

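```bash
python3 st.py scene:c5
```

```text
t 6.9167 pos [0.514  0.1829 0.135 ] rot [-3.142e+00 -1.000e-03  2.110e-01] h,y(mm) [-55.7  34.5] F [-8.2 -5.5 21.4] M [-1.08  1.05 -0.03] w 0.0755 q [-0.62  0.54  0.24  1.91 -0.19  0.72 -0.07]
```

View pics/c5.png

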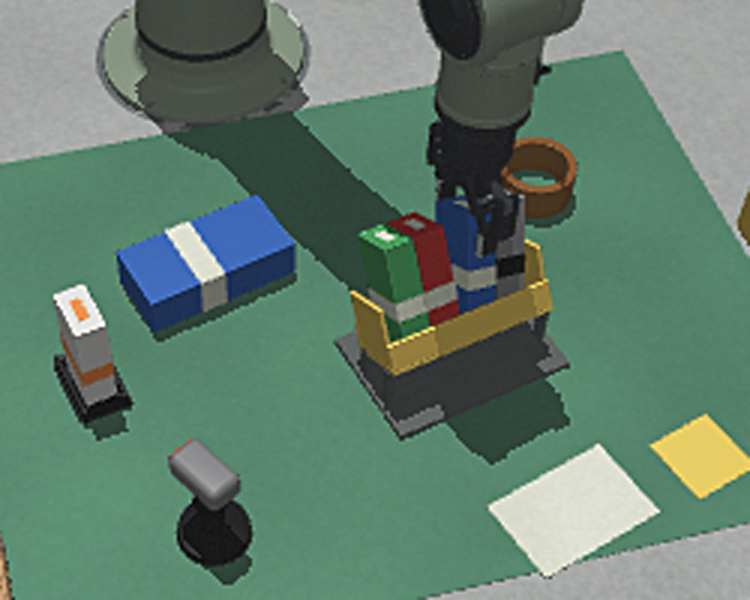

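>>> carry_out --deltas '[0.8,0,0,0,0,1,0,0,0,0,1,0,0,0,0,1,0,0,0,0,1,0,0,-2.5,0,1,0,0,-2.5,0,1,0,0,-2,0]'

```text
clock: 7.55
position: [0.514, 0.1831, 0.2051]
tool_rot: [3.141, -0.0, 0.211]
force: [-0.1, -0.0, 0.9]
grip_width: 0.0858
```

```bash
python3 st.py scene:c6 wrist:w6
```

```text
t 7.55 pos [0.514  0.1831 0.2051] rot [ 3.141 -0.     0.211] h,y(mm) [-55.7  34.7] F [-0.1 -0.   0.9] M [-0.04 -0.02  0.03] w 0.0858 q [-0.65  0.44  0.27  1.85 -0.15  0.87 -0.1 ]
```

View pics/c6.png

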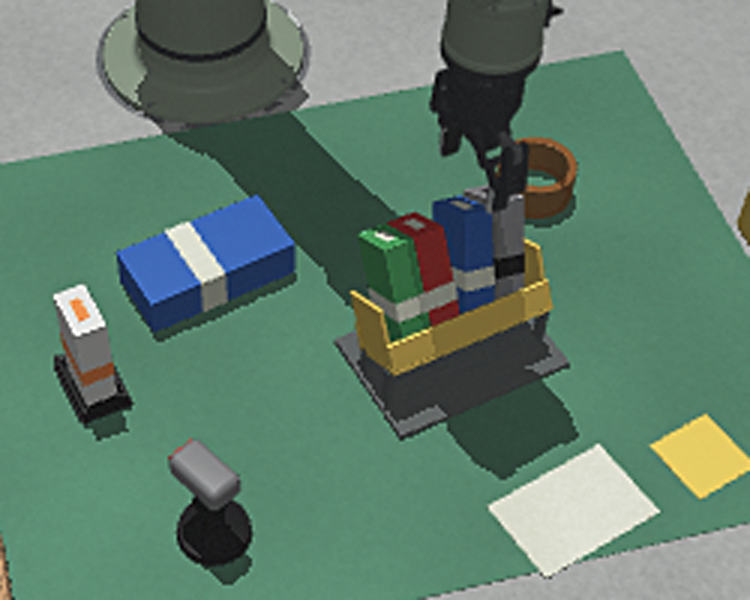

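View pics/w6.png

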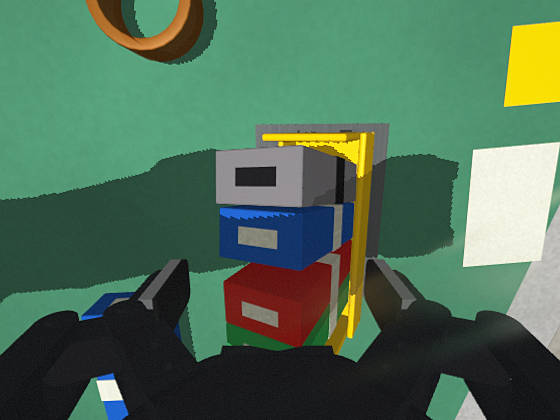

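```bash
cat > gy.py <<'E'
from h import *
def toplane(c,uv,zc=.13,p=np.load("chan.npy")):
    o=np.array([p[0],p[1],.055]);A=chan(o,p[2]); O,d=ray(c,uv)
    O=A.T@(O-o); d=A.T@d; return (O+d*(zc-O[2])/d[2])*1000
E
python3 - <<'E'
from gy import *
c=dict(np.load("w6.npz"))
for n,uv in dict(greyL=(255,177),blueL=(258,238),redL=(262,311),grey_ftr=(217,205),blue_fl=(219,208),blue_fr=(221,259),blue_rr=(302,270),red_fl=(225,280),red_rl=(304,267),grey_fl=(216,151),grey_rl=(303,147)).items(): print(n,toplane(c,uv).round(1))
f=cv2.imread("pics/w6.png"); cv2.imwrite("pics/w6z.png",cv2.resize(f[110:360,200:390],None,fx=2.4*1.5,fy=2.4,interpolation=cv2.INTER_CUBIC))
E
```

```text
greyL [ -8.5  75.2 130. ]
blueL [ -7.1  34.7 130. ]
redL [ -5. -20. 130.]
grey_ftr [-40.   53.4 130. ]
blue_fl [-38.4  51.5 130. ]
blue_fr [-39.1  12.8 130. ]
blue_rr [ 24.8  18.9 130. ]
red_fl [-36.5  -3.6 130. ]
red_rl [ 26.   21.3 130. ]
grey_fl [-38.2  90.3 130. ]
grey_rl [ 23.5  94.4 130. ]
```

View pics/w6z.png

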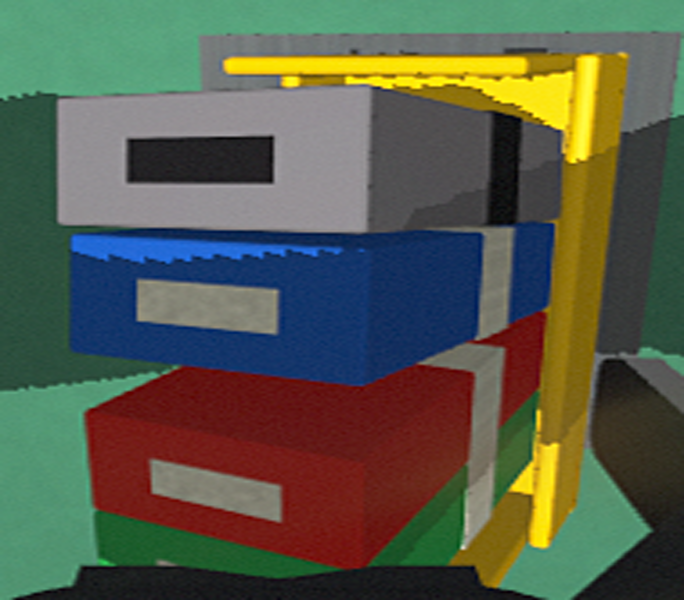

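>>> carry_out --deltas '[1,0,3,0,0,1,0,2.8,0,0,1,0,0,2,0,1,0,0,2,0,1,0,0,2,0,1,0,0,1,0,1,0,0,0,0,0.8,0,0,0,0,0.75,0,0,0,0,0.7,0,0,0,0,0.65,0,0,0,0,0.65,0,0,0,0]'

```text
clock: 8.65
position: [0.5264, 0.1266, 0.1347]
tool_rot: [-3.141, -0.001, 0.211]
force: [-3.1, -1.6, 7.2]
grip_width: 0.0751
```

```bash
python3 st.py wrist:w7 scene:c7
```

```text
t 8.65 pos [0.5264 0.1266 0.1347] rot [-3.141e+00 -1.000e-03  2.110e-01] h,y(mm) [-55.4 -23.1] F [-3.1 -1.6  7.2] M [-0.28  0.75  0.04] w 0.0751 q [-0.53  0.53  0.25  1.92 -0.19  0.71  0.05]
```

View pics/w7.png

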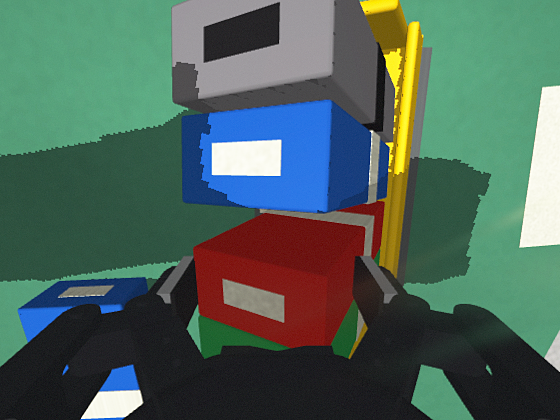

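View pics/c7.png

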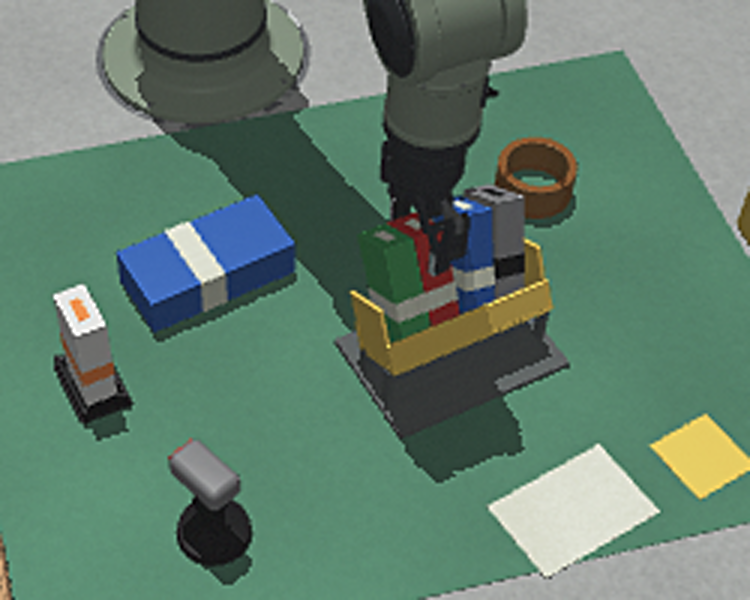

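>>> carry_out --deltas '[0.65,0,0.36,0,0,0.65,0,0.36,0,0,0.65,0,0.36,0,0,0.65,0,0.36,0,0,0.65,0,0.36,0,0,0.65,0,0,0,0]'

```text
clock: 9.25
position: [0.5303, 0.1093, 0.1353]
tool_rot: [-3.14, -0.002, 0.212]
force: [-8.9, 2.2, 19.4]
grip_width: 0.0753
```

>>> carry_out --deltas '[0.8,0,0,0,0,1,0,0,0,0,1,0,0,0,0,1,0,0,0,0,1,0,0,-2.5,0,1,0,0,-2.5,0,1,0,0,-3,0,1,0,-1.5,-3,0,1,0,-1.5,-3,0]'

```text
clock: 10.0
position: [0.5234, 0.1378, 0.2753]
tool_rot: [3.141, -0.0, 0.21]
force: [0.5, 0.2, -0.2]
grip_width: 0.0853
```

```bash
python3 st.py wrist:w8 scene:c8 side:s8
```

```text
t 10.0 pos [0.5234 0.1378 0.2753] rot [ 3.141 -0.     0.21 ] h,y(mm) [-55.9 -11.6] F [ 0.5  0.2 -0.2] M [ 0.05 -0.02 -0.03] w 0.0853 q [-0.59  0.35  0.3   1.78 -0.12  1.03 -0.04]
```

View pics/w8.png

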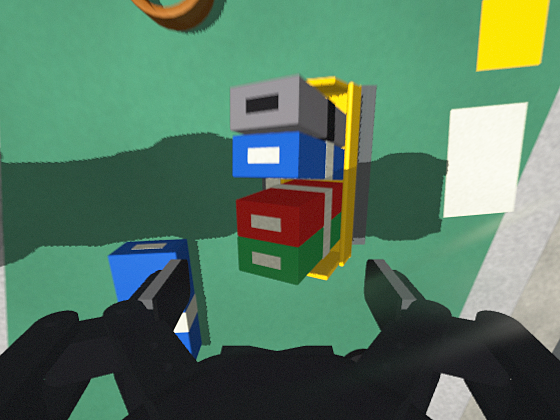

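View pics/c8.png

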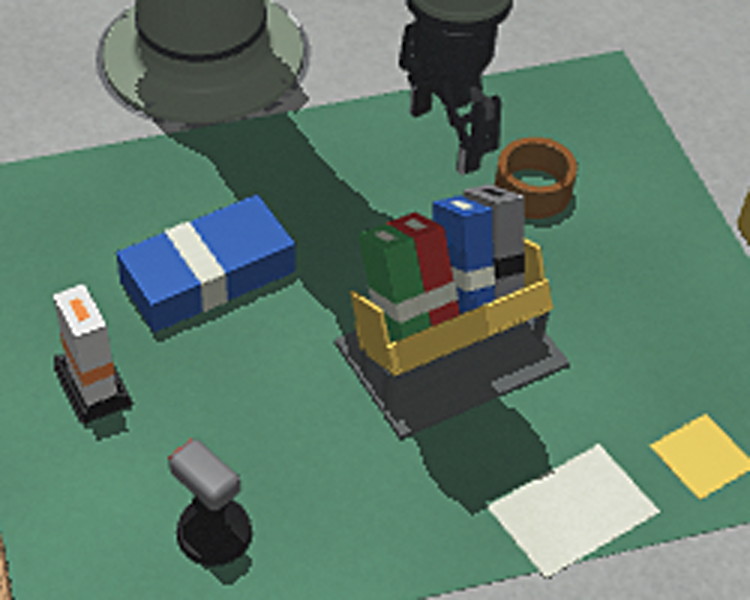

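View pics/s8.png

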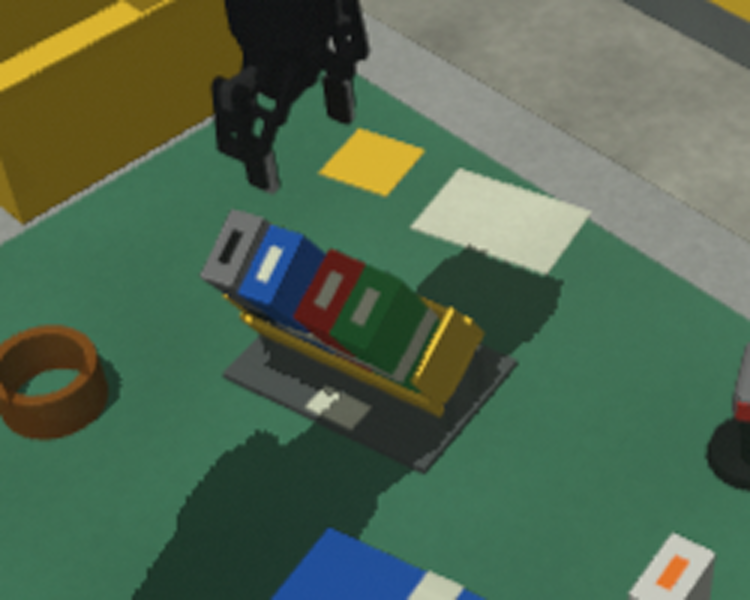

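```bash
python3 - <<'E'
from gy import *
f=grab_frame("scene"); p=np.load("chan.npy"); c=calibration("scene"); o=np.array([p[0],p[1],.055]);A=chan(o,p[2])
box=(300,145,380,225);sc=7
big=cv2.resize(f[box[1]:box[3],box[0]:box[2],::-1],None,fx=sc,fy=sc,interpolation=cv2.INTER_CUBIC)
def L(a,b,col):
    q=(proj(c,np.array([o+A@(np.array(a)/1000),o+A@(np.array(b)/1000)]))-np.array(box[:2])+.5+np.array([1.7,.3]))*sc
    cv2.line(big,tuple(q[0].astype(int).tolist()),tuple(q[1].astype(int).tolist()),col,1)
for y,col in((-78,(0,255,0)),(-42,(0,255,255)),(-6,(0,0,255))): L((28,y,30),(28,y,130),col)
L((28,-6,130),(28,-78,130),(0,255,0))
# blue hypothesis right edge upright at 17 and lean
L((28,17,30),(28,17,130),(255,255,0))
L((41,-94,30),(41,94,30),(255,0,255))
cv2.imwrite("pics/c8z.png",big)
E
```

```text
(no output)
```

View pics/c8z.png

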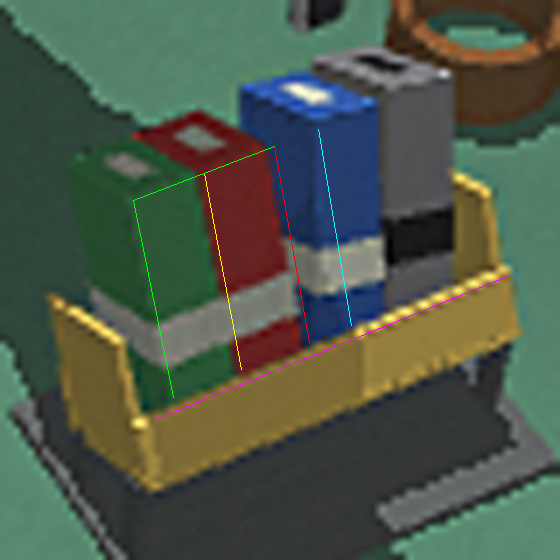

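>>> carry_out --deltas '[1,0,2.5,2,0,1,0,2.4,2,0,1,0,0,3,0,1,0,0,3,0,1,0,0,2,0,1,0,0,1.5,0,1,0,0,0.5,0,1,0,0,0,0,0.8,0,0,0,0,0.75,0,0,0,0,0.7,0,0,0,0,0.65,0,0,0,0,0.65,0,0,0,0]' --newtons 25

```text
clock: 11.28
position: [0.5341, 0.0901, 0.1347]
tool_rot: [3.142, -0.001, 0.211]
force: [-2.8, -2.5, 9.0]
grip_width: 0.0753
```

```bash
python3 st.py wrist:w9
```

```text
t 11.2833 pos [0.5341 0.0901 0.1347] rot [ 3.142e+00 -1.000e-03  2.110e-01] h,y(mm) [-55.5 -60.4] F [-2.8 -2.5  9. ] M [-0.59  0.74 -0.05] w 0.0753 q [-0.46  0.53  0.26  1.92 -0.2   0.71  0.12]
```

View pics/w9.png

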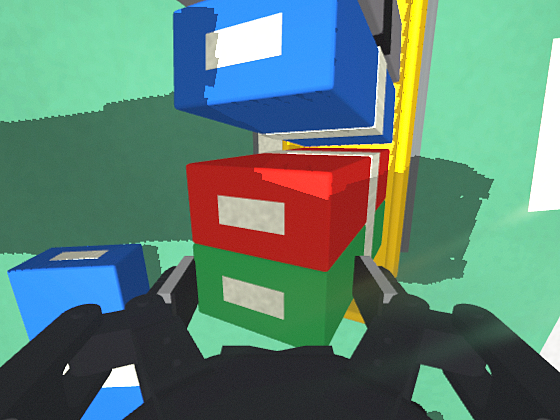

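>>> carry_out --deltas '[0.65,0,0,-0.4,0,0.65,0,0,-0.4,0,0.65,0,0,0,0]'

```text
clock: 11.58
position: [0.5343, 0.0905, 0.1428]
tool_rot: [-3.141, -0.001, 0.212]
force: [-0.0, -1.4, -3.0]
grip_width: 0.0745
```

```bash
python3 st.py scene:c10 wrist:w10
```

```text
t 11.5833 pos [0.5343 0.0905 0.1428] rot [-3.141e+00 -1.000e-03  2.120e-01] h,y(mm) [-55.3 -60.1] F [-0.  -1.4 -3. ] M [-0.19 -0.03  0.01] w 0.0745 q [-0.47  0.52  0.26  1.91 -0.2   0.73  0.12]
```

View pics/c10.png

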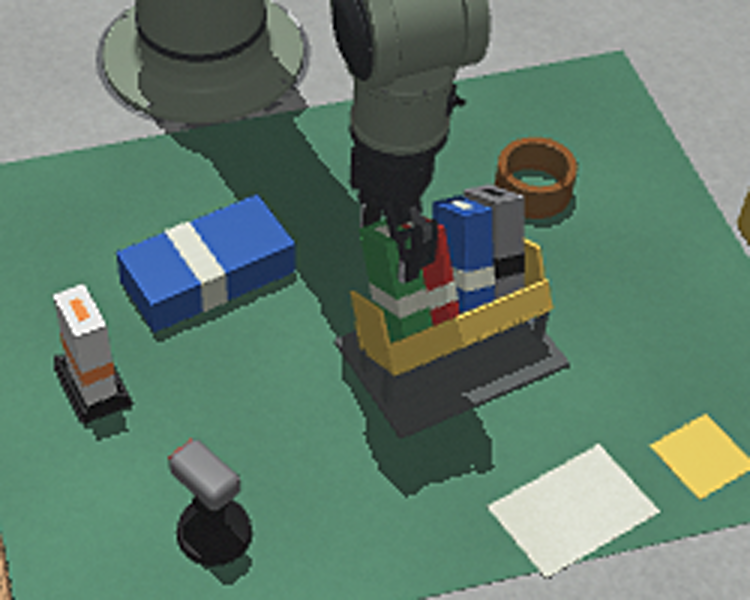

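View pics/w10.png

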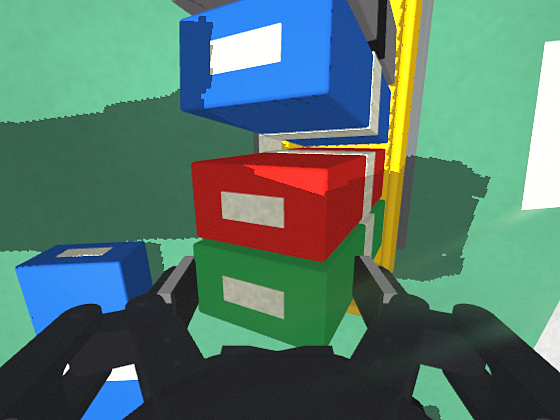

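>>> carry_out --deltas '[0.65,0,0.4,0,0,0.65,0,0.4,0,0,0.65,0,0.4,0,0,0.65,0,0.3,0,0,0.65,0,0.1,0,0,0.65,0,0,0,0]'

```text
clock: 12.18
position: [0.5373, 0.0742, 0.1417]
tool_rot: [3.141, 0.0, 0.211]
force: [-0.7, -0.6, -2.4]
grip_width: 0.075
```

```bash
python3 st.py scene:c11
```

```text
t 12.1833 pos [0.5373 0.0742 0.1417] rot [3.141 0.    0.211] h,y(mm) [-55.8 -76.6] F [-0.7 -0.6 -2.4] M [-0.04  0.06  0.04] w 0.075 q [-0.44  0.53  0.26  1.91 -0.2   0.73  0.15]
```

View pics/c11.png

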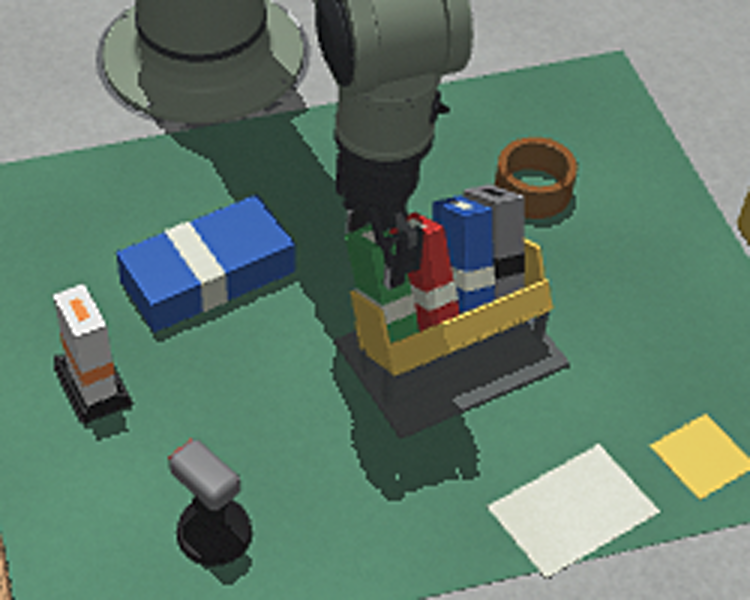

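>>> carry_out --deltas '[0.65,0,0,0.4,0,0.65,0,0,0.4,0,0.65,0,0,0,0,0.8,0,0,0,0,1,0,0,0,0,1,0,0,0,0,1,0,0,-2.5,0,1,0,0,-2.5,0,1,0,0,-2,0,1,0,-2.6,0,0,1,0,-2.6,0,0,1,0,0,0,0]'

```text
clock: 13.23
position: [0.5253, 0.1305, 0.2037]
tool_rot: [-3.139, -0.0, 0.216]
force: [-0.4, 0.9, -0.6]
grip_width: 0.0852
```

```bash
python3 st.py scene:c12 wrist:w12 side:s12
```

```text
t 13.2333 pos [0.5253 0.1305 0.2037] rot [-3.139 -0.     0.216] h,y(mm) [-55.7 -19.1] F [-0.4  0.9 -0.6] M [ 0.01 -0.    0.  ] w 0.0852 q [-0.56  0.44  0.28  1.86 -0.16  0.86  0.01]
```

View pics/c12.png

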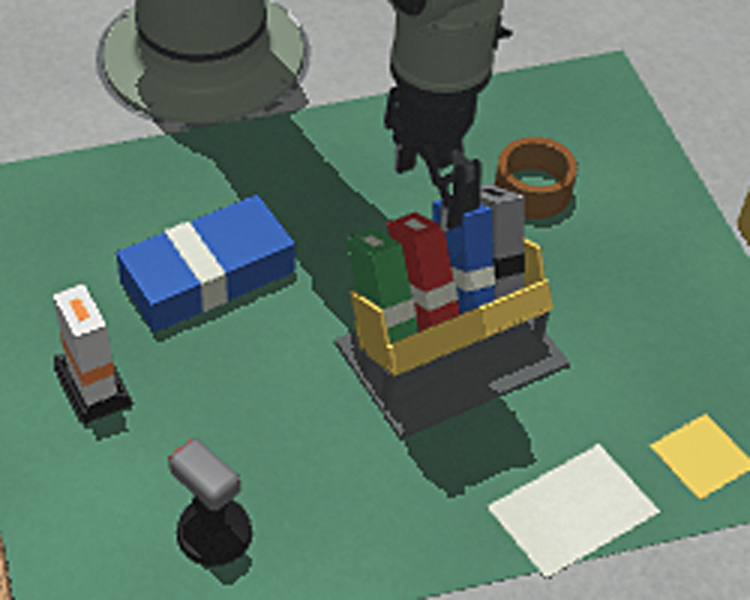

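View pics/w12.png

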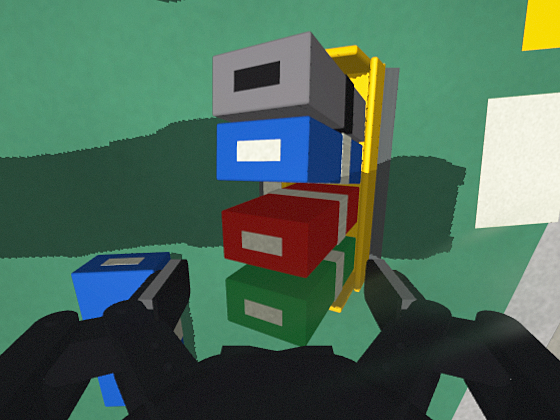

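View pics/s12.png

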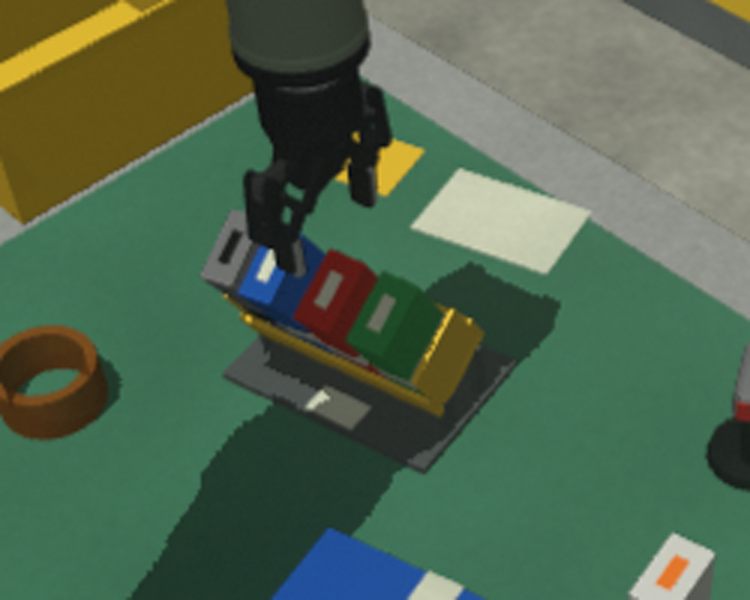

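```bash
python3 - <<'E'
from gy import *
c=dict(np.load("w12.npz"))
for n,uv in dict(grey=(257,76),blue=(259,150),red=(262,243),green=(263,308)).items(): print(n,toplane(c,uv).round(1))
E
python3 st.py
```

```text
grey [ -7.7  74.5 130. ]
blue [ -7.1  33.7 130. ]
red [ -5.9 -25.7 130. ]
green [ -5.8 -74.2 130. ]
t 13.3833 pos [0.5262 0.1254 0.2036] rot [3.141 0.    0.212] h,y(mm) [-55.8 -24.3] F [-0.7 -1.1  0.5] M [-0.   -0.01  0.01] w 0.0854 q [-0.56  0.44  0.29  1.86 -0.16  0.86  0.02]
```

>>> carry_out --deltas '[1,0,0.1,2.5,0,1,0,0,2.5,0,1,0,0,1.4,0,1,0,0,0.5,0,1,0,0,0,0,0.8,0,0,0,0,0.7,0,0,0,0,0.65,0,0,0,0,0.65,0,0,0,0,0.65,0,0,-0.4,0,0.65,0,0,-0.4,0,0.65,0,0,0,0,0.65,0,0.4,0,0,0.65,0,0.4,0,0,0.65,0,0.4,0,0,0.65,0,0.2,0,0,0.65,0,0.1,0,0,0.65,0,0,0,0]'

```text
clock: 14.88
position: [0.5297, 0.1095, 0.1427]
tool_rot: [3.142, 0.0, 0.211]
force: [0.4, -0.5, -2.3]
grip_width: 0.074
```

```bash
python3 st.py scene:c13 wrist:w13
```

```text
t 14.8833 pos [0.5297 0.1095 0.1427] rot [3.142 0.    0.211] h,y(mm) [-55.8 -40.6] F [ 0.4 -0.5 -2.3] M [-0.01  0.08  0.01] w 0.074 q [-0.5   0.52  0.26  1.91 -0.19  0.73  0.08]
```

View pics/c13.png

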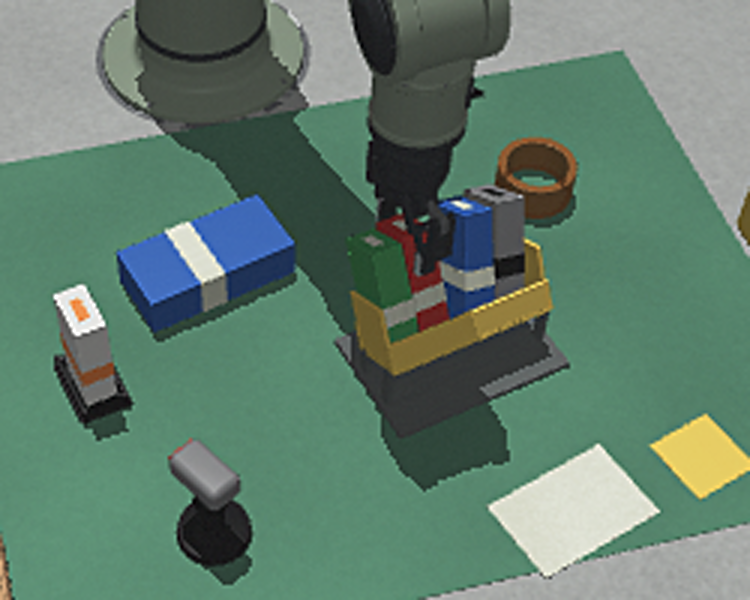

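View pics/w13.png

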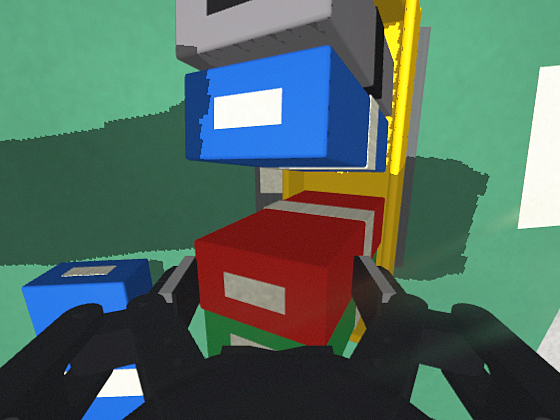

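>>> carry_out --deltas '[0.65,0,0,0.4,0,0.65,0,0,0.4,0,0.65,0,0,0,0,0.8,0,0,0,0,1,0,0,0,0,1,0,0,0,0,1,0,0,-2.5,0,1,0,0,-2.5,0,1,0,0,-2.5,0,1,0,-2,-2,0,1,0,-2,-2,0,1,0,0,0,0]'

```text
clock: 15.98
position: [0.5218, 0.1531, 0.2529]
tool_rot: [-3.139, -0.004, 0.215]
force: [-0.6, 1.5, 0.1]
grip_width: 0.0852
```

```bash
python3 st.py scene:c14 wrist:w14 side:s14
```

```text
t 15.9833 pos [0.5218 0.1531 0.2529] rot [-3.139 -0.004  0.215] h,y(mm) [-54.4   3.7] F [-0.6  1.5  0.1] M [ 0.06 -0.02 -0.04] w 0.0852 q [-0.61  0.38  0.29  1.81 -0.13  0.97 -0.05]
```

View pics/c14.png

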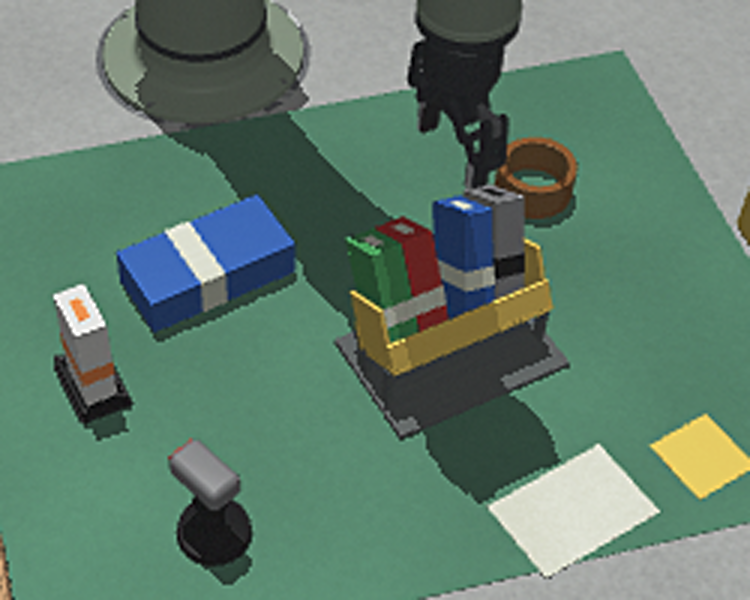

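View pics/w14.png

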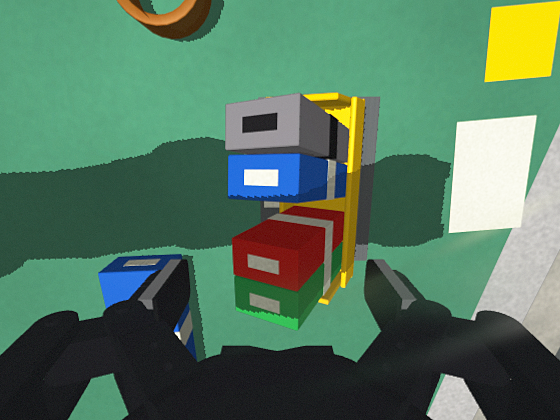

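View pics/s14.png

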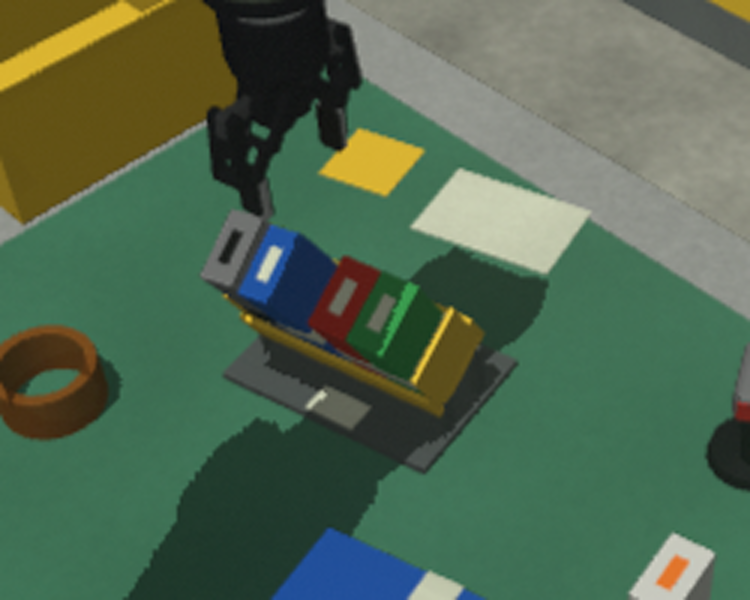

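```bash
python3 - <<'E'
from gy import *
f=grab_frame("scene")
cv2.imwrite("pics/c14z.png",cv2.resize(f[145:225,300:380,::-1],None,fx=7,fy=7,interpolation=cv2.INTER_CUBIC))
f=cv2.imread("pics/w14.png"); cv2.imwrite("pics/w14z.png",cv2.resize(f[90:340,210:390],None,fx=4,fy=2.4,interpolation=cv2.INTER_CUBIC))
E
```

```text
(no output)
```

View pics/c14z.png

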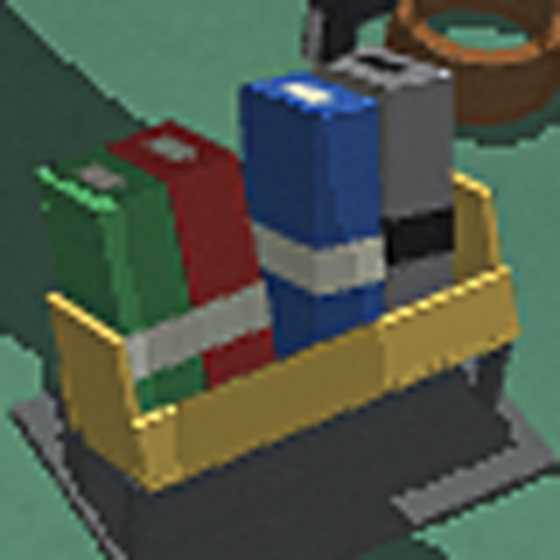

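View pics/w14z.png

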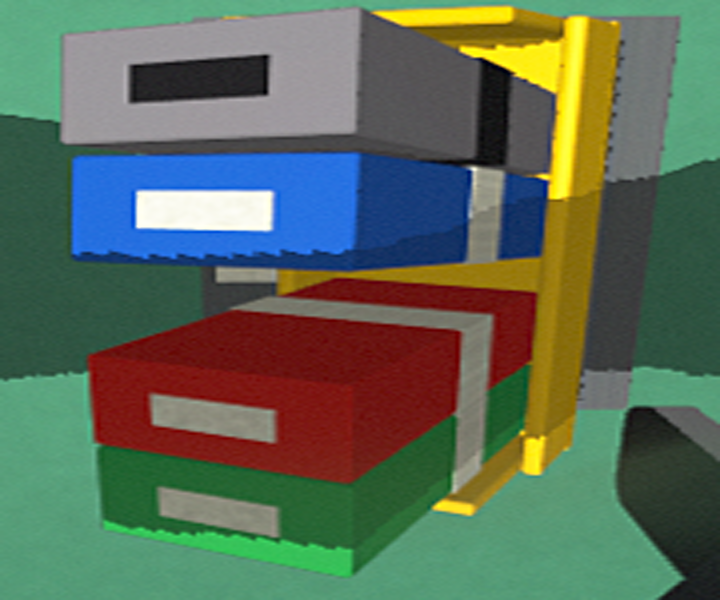

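```bash
python3 - <<'E'
from gy import *
c=dict(np.load("w14.npz"))
for n,uv in dict(grey=(259,123),blue=(261,177),red=(263,264),green=(264,303)).items(): print(n,toplane(c,uv).round(1))
E
python3 st.py
```

```text
grey [ -9.4  73.9 130. ]
blue [ -8.3  33.9 130. ]
red [ -7.5 -39.6 130. ]
green [ -7.  -76.8 130. ]
t 16.1833 pos [0.5211 0.1483 0.2491] rot [3.141e+00 1.000e-03 2.110e-01] h,y(mm) [-56.1  -0.8] F [-0.1 -0.9  0.6] M [-0.02  0.   -0.01] w 0.0855 q [-0.61  0.38  0.3   1.81 -0.13  0.97 -0.05]
```

>>> carry_out --deltas '[1,0,-2.5,0,0,1,0,-2.5,0,0,1,0,-2.4,0,0,1,0,0,0,0,1,0,0,3,0,1,0,0,3,0,1,0,0,3,0,1,0,0,1.9,0,1,0,0,0.5,0,1,0,0,0,0,0.8,0,0,0,0,0.7,0,0,0,0,0.65,0,0,0,0,0.65,0,0,0,0]'

```text
clock: 17.35
position: [0.5053, 0.2211, 0.1372]
tool_rot: [-3.141, 0.001, 0.211]
force: [-7.7, -1.9, 7.2]
grip_width: 0.075
```

```bash
python3 st.py wrist:w15
```

```text
t 17.35 pos [0.5053 0.2211 0.1372] rot [-3.141e+00  1.000e-03  2.110e-01] h,y(mm) [-56.2  73.7] F [-7.7 -1.9  7.2] M [-0.45  1.84 -0.03] w 0.075 q [-0.69  0.54  0.23  1.89 -0.18  0.73 -0.14]
```

View pics/w15.png

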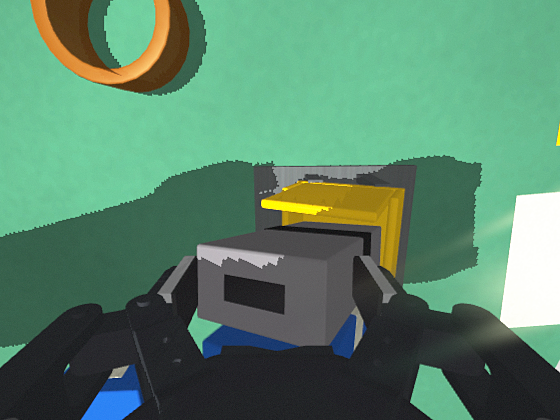

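>>> carry_out --deltas '[0.65,0,0.4,0,0,0.65,0,0.4,0,0,0.65,0,0.4,0,0,0.65,0,0.3,0,0,0.65,0,0,0,0]'

```text
clock: 17.82
position: [0.5095, 0.2064, 0.1377]
tool_rot: [-3.141, -0.002, 0.211]
force: [-5.6, -0.7, 7.7]
grip_width: 0.0741
```

```bash
python3 st.py scene:c16 side:s16
```

```text
t 17.8167 pos [0.5095 0.2064 0.1377] rot [-3.141e+00 -2.000e-03  2.110e-01] h,y(mm) [-55.1  58.4] F [-5.6 -0.7  7.7] M [0.26 0.88 0.16] w 0.0741 q [-0.66  0.54  0.23  1.9  -0.18  0.73 -0.11]
```

View pics/c16.png

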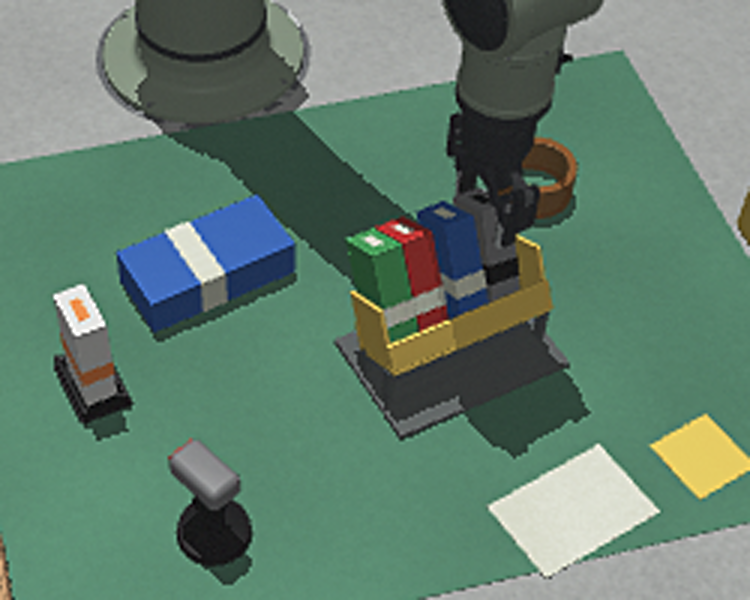

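View pics/s16.png

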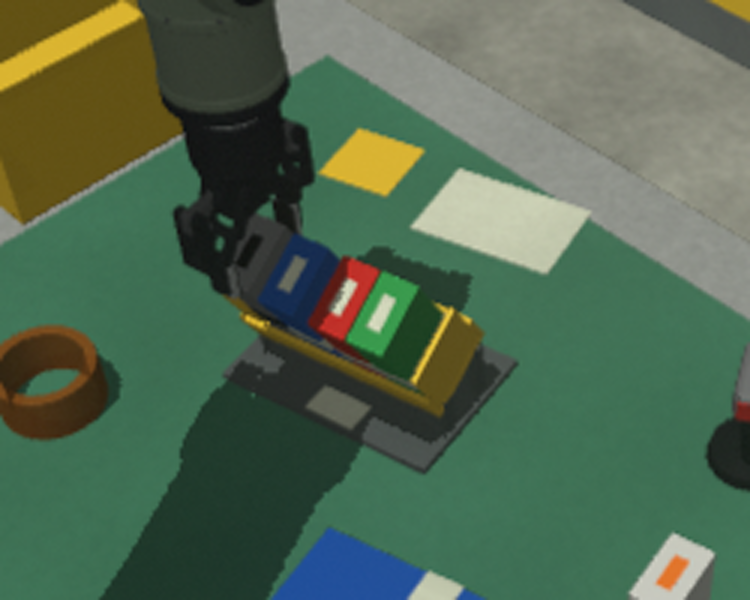

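>>> carry_out --deltas '[0.65,0,0,-0.4,0,0.65,0,0,-0.4,0,0.65,0,0,0,0,0.65,0,-0.4,0,0,0.65,0,-0.4,0,0,0.65,0,-0.4,0,0,0.65,0,-0.4,0,0,0.65,0,-0.2,0,0,0.65,0,0,0,0]'

```text
clock: 18.67
position: [0.5049, 0.225, 0.1436]
tool_rot: [-3.142, 0.0, 0.212]
force: [-0.5, 1.0, -3.3]
grip_width: 0.0737
```

```bash
python3 st.py scene:c17
```

```text
t 18.6667 pos [0.5049 0.225  0.1436] rot [-3.142  0.     0.212] h,y(mm) [-55.8  77.6] F [-0.5  1.  -3.3] M [ 0.    0.07 -0.02] w 0.0737 q [-0.7   0.53  0.24  1.88 -0.18  0.75 -0.15]
```

View pics/c17.png

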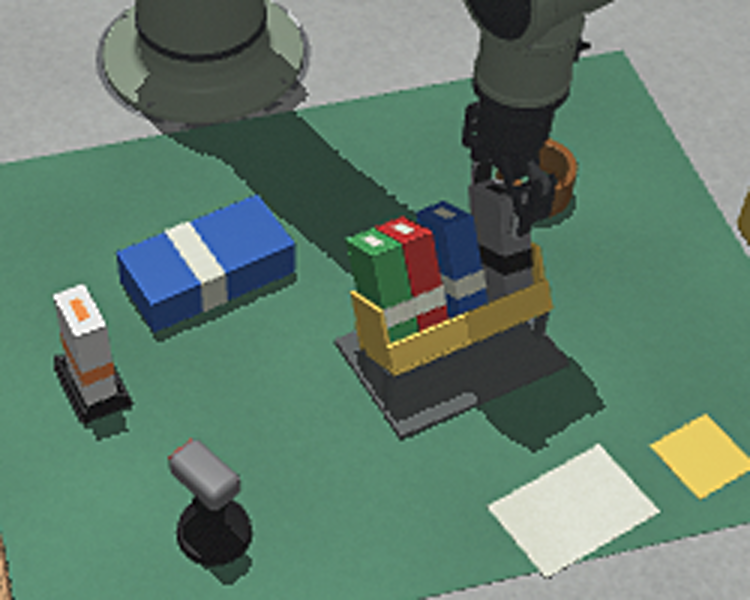

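>>> carry_out --deltas '[0.65,0,0,0.4,0,0.65,0,0,0.4,0,0.65,0,0,0,0,0.8,0,0,0,0,1,0,0,0,0,1,0,0,0,0,1,0,0,-2.5,0,1,0,0,-2.5,0,1,0,0,-2,0,1,0,2.8,0,0,1,0,2.8,0,0,1,0,0,0,0,1,0,0,0,0]'

```text
clock: 19.8
position: [0.5173, 0.168, 0.2059]
tool_rot: [3.141, -0.0, 0.209]
force: [-0.2, 0.8, -0.1]
grip_width: 0.0856
```

```bash
python3 st.py wrist:w18 scene:c18
```

```text
t 19.8 pos [0.5173 0.168  0.2059] rot [ 3.141 -0.     0.209] h,y(mm) [-55.6  19.3] F [-0.2  0.8 -0.1] M [0.07 0.02 0.04] w 0.0856 q [-0.63  0.44  0.27  1.85 -0.15  0.87 -0.07]
```

View pics/w18.png

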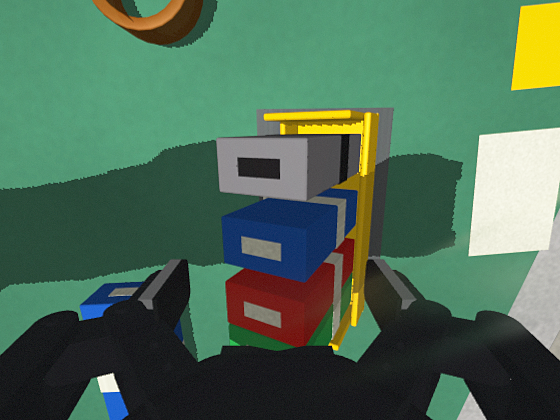

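View pics/c18.png

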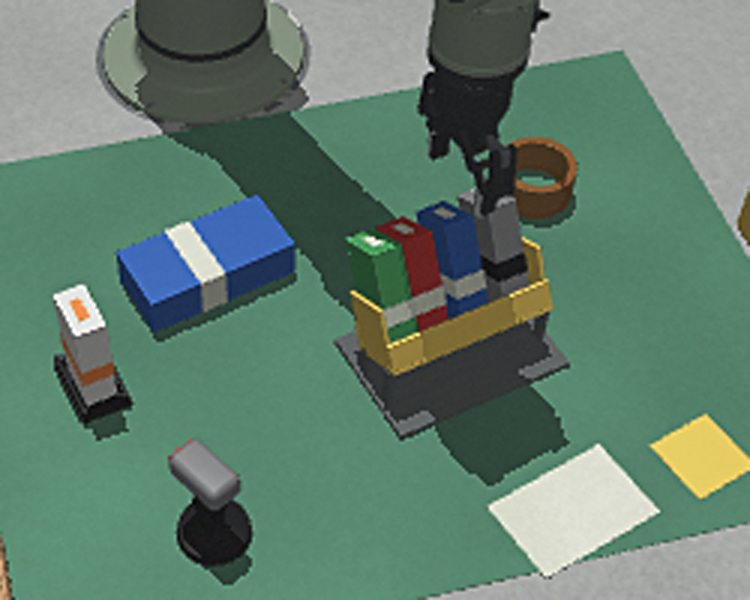

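```bash
python3 - <<'E'
from gy import *
c=dict(np.load("w18.npz"))
for n,uv in dict(grey=(259,168),blue=(261,249),red=(263,315)).items(): print(n,toplane(c,uv).round(1))
E
python3 st.py
```

```text
grey [ -7.   66.6 130. ]
blue [ -6.6  12.9 130. ]
red [ -5.9 -37.5 130. ]
t 19.9 pos [0.5168 0.1699 0.2056] rot [-3.141  0.     0.211] h,y(mm) [-55.6  21.2] F [ 0.   0.4 -0.6] M [ 0.04  0.   -0.01] w 0.0855 q [-0.63  0.44  0.27  1.85 -0.15  0.87 -0.07]
```

>>> carry_out --deltas '[1,0,-2.3,0,0,1,0,-2.3,0,0,1,0,0,2,0,1,0,0,2.5,0,1,0,0,2,0,1,0,0,0.5,0,1,0,0,0,0,0.8,0,0,0,0,0.7,0,0,0,0,0.65,0,0,0,0,0.65,0,0,0,0,0.65,0,0,-0.4,0,0.65,0,0,-0.4,0,0.65,0,0,0,0]'

```text
clock: 21.07
position: [0.508, 0.2149, 0.1454]
tool_rot: [-3.141, -0.002, 0.211]
force: [0.6, 1.0, -2.2]
grip_width: 0.0743
```

>>> carry_out --deltas '[0.65,0,-0.3,0,0,0.65,0,-0.3,0,0,0.65,0,-0.3,0,0,0.65,0,-0.2,0,0,0.65,0,0,0,0]'

```text
clock: 21.48
position: [0.5047, 0.2258, 0.1437]
tool_rot: [3.142, 0.0, 0.212]
force: [0.4, 0.7, -3.0]
grip_width: 0.0742
```

```bash
python3 st.py wrist:w19 scene:c19
```

```text
t 21.4833 pos [0.5047 0.2258 0.1437] rot [3.142 0.    0.212] h,y(mm) [-55.8  78.4] F [ 0.4  0.7 -3. ] M [-0.01  0.04 -0.  ] w 0.0742 q [-0.7   0.53  0.24  1.88 -0.18  0.75 -0.15]
```

View pics/w19.png

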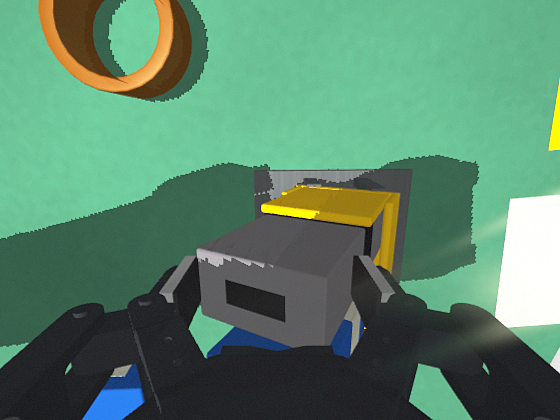

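View pics/c19.png

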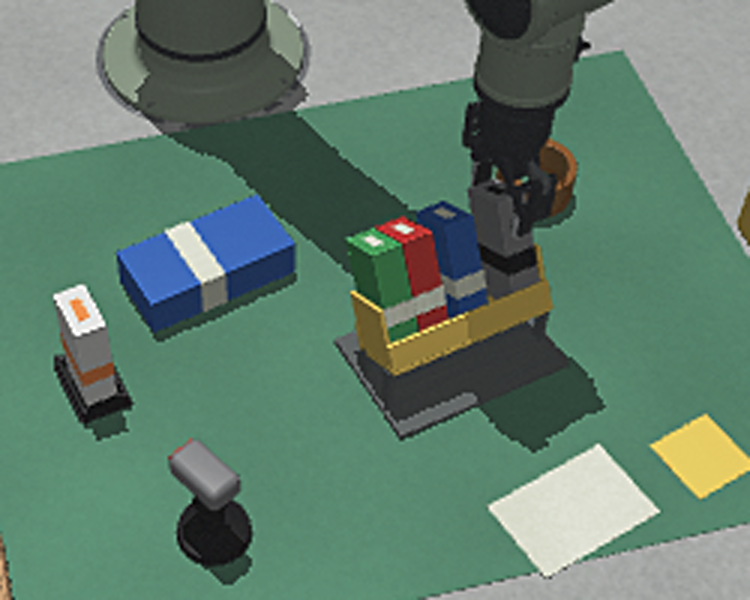

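>>> carry_out --deltas '[0.65,0,0,0.4,0,0.65,0,0,0.4,0,0.65,0,0,0,0,0.8,0,0,0,0,1,0,0,0,0,1,0,0,0,0,1,0,0,-2.5,0,1,0,0,-2.5,0,1,0,0,-2,0,1,0,3.2,0,0,1,0,3.2,0,0,1,0,0,0,0,1,0,0,0,0]'

```text
clock: 22.67
position: [0.5187, 0.161, 0.2058]
tool_rot: [3.141, -0.0, 0.208]
force: [0.5, 0.2, 0.8]
grip_width: 0.0853
```

```bash
python3 st.py wrist:w20
```

```text
t 22.6667 pos [0.5187 0.161  0.2058] rot [ 3.141 -0.     0.208] h,y(mm) [-55.7  12.1] F [0.5 0.2 0.8] M [0.02 0.08 0.04] w 0.0853 q [-0.62  0.44  0.28  1.86 -0.15  0.87 -0.06]
```

View pics/w20.png

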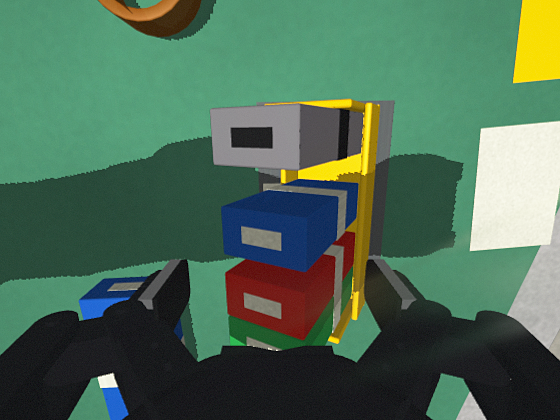

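>>> carry_out --deltas '[1,0,0,2,0,1,0,0,2.5,0,1,0,0,2,0,1,0,0,0.5,0,1,0,0,0,0,0.8,0,0,0,0,0.7,0,0,0,0,0.65,0,0,0,0,0.65,0,0,0,0,0.65,0,0,-0.4,0,0.65,0,0,-0.4,0,0.65,0,0,0,0,0.65,0,-0.4,0,0,0.65,0,-0.4,0,0,0.65,0,-0.4,0,0,0.65,0,-0.4,0,0,0.65,0,-0.4,0,0,0.65,0,-0.3,0,0,0.65,0,0,0,0]'

```text
clock: 24.3
position: [0.5133, 0.1861, 0.1437]
tool_rot: [-3.141, 0.0, 0.212]
force: [0.2, 0.2, -2.3]
grip_width: 0.0735
```

```bash
python3 st.py wrist:w21 scene:c21
```

```text
t 24.3 pos [0.5133 0.1861 0.1437] rot [-3.141  0.     0.212] h,y(mm) [-55.8  37.7] F [ 0.2  0.2 -2.3] M [0.02 0.06 0.04] w 0.0735 q [-0.64  0.53  0.25  1.9  -0.18  0.74 -0.07]
```

View pics/w21.png

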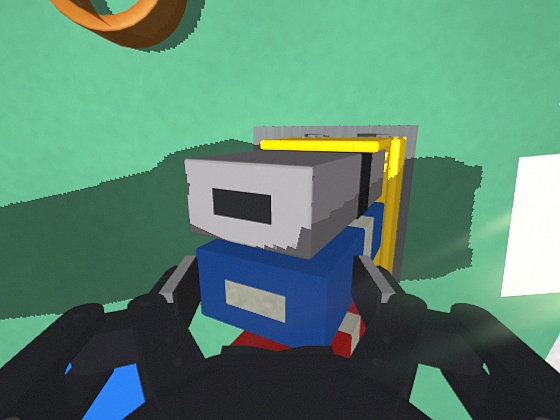

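View pics/c21.png

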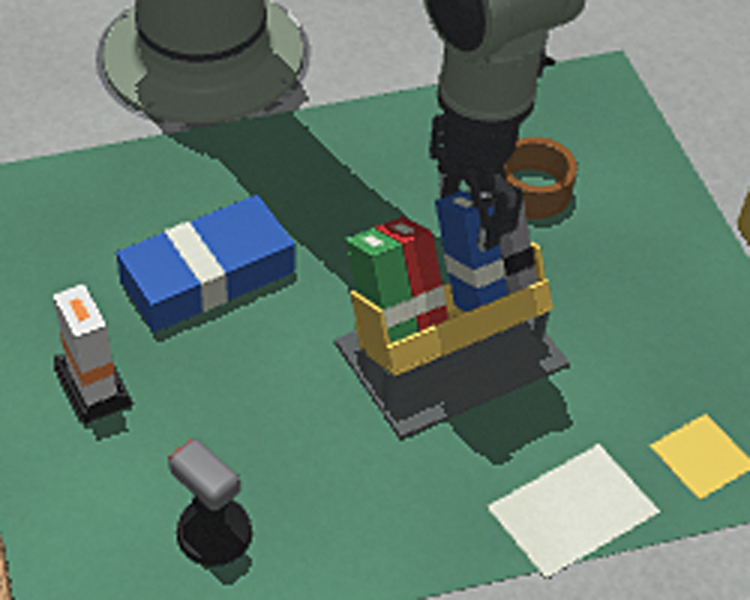

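>>> carry_out --deltas '[0.65,0,-0.3,0,0,0.65,0,0,0.4,0,0.65,0,0,0.4,0,0.65,0,0,0,0,0.8,0,0,0,0,1,0,0,0,0,1,0,0,0,0,1,0,0,-2.5,0,1,0,0,-2.5,0,1,0,0,-3.5,0,1,0,0,-3.5,0,1,0,1,0,0]'

```text
clock: 25.4
position: [0.5169, 0.1803, 0.2614]
tool_rot: [-3.139, -0.007, 0.213]
force: [0.9, 1.0, 0.5]
grip_width: 0.0855
```

```bash
python3 st.py wrist:w22 scene:c22
```

```text
t 25.4 pos [0.5169 0.1803 0.2614] rot [-3.139 -0.007  0.213] h,y(mm) [-53.4  31.4] F [0.9 1.  0.5] M [ 0.1  -0.02  0.03] w 0.0855 q [-0.67  0.37  0.3   1.79 -0.13  0.99 -0.1 ]
```

View pics/w22.png

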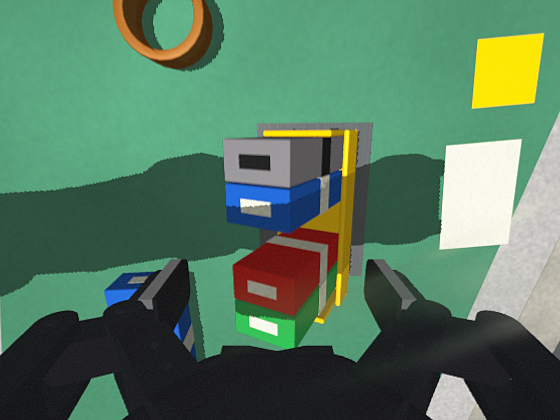

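View pics/c22.png

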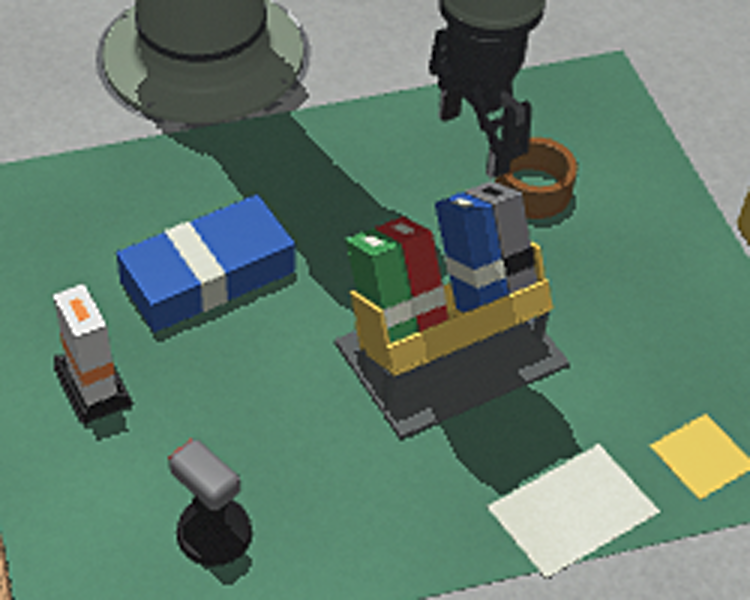

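```bash
python3 st.py wrist:w23 && python3 - <<'E'
from gy import *
f=cv2.imread("pics/w23.png"); cv2.imwrite("pics/w23z.png",cv2.resize(f[100:360,200:390],None,fx=4,fy=2.3,interpolation=cv2.INTER_CUBIC))
for n in("white","cradle"):
  for cam in ("scene","side"):
    m=regions_of(cam,n)
    for k in m[:2]:
        ys,xs=np.nonzero(k['region']); print(n,cam,k['p'],k['xy'],xs.min(),xs.max(),ys.min(),ys.max())
E
```

```text
t 25.5 pos [0.5157 0.1774 0.2568] rot [-3.141e+00 -2.000e-03  2.100e-01] h,y(mm) [-55.2  28.8] F [ 1.1 -0.4 -0.9] M [-0.08 -0.01 -0.02] w 0.085 q [-0.67  0.38  0.3   1.8  -0.13  0.98 -0.1 ]
white scene 0.97 [217.1, 205.2] 208 228 186 222
white scene 0.58 [361.9, 166.7] 346 368 150 187
white side 0.64 [333.5, 262.6] 318 347 238 294
cradle scene 0.77 [221.3, 225.5] 209 232 209 229
```

View pics/w23z.png

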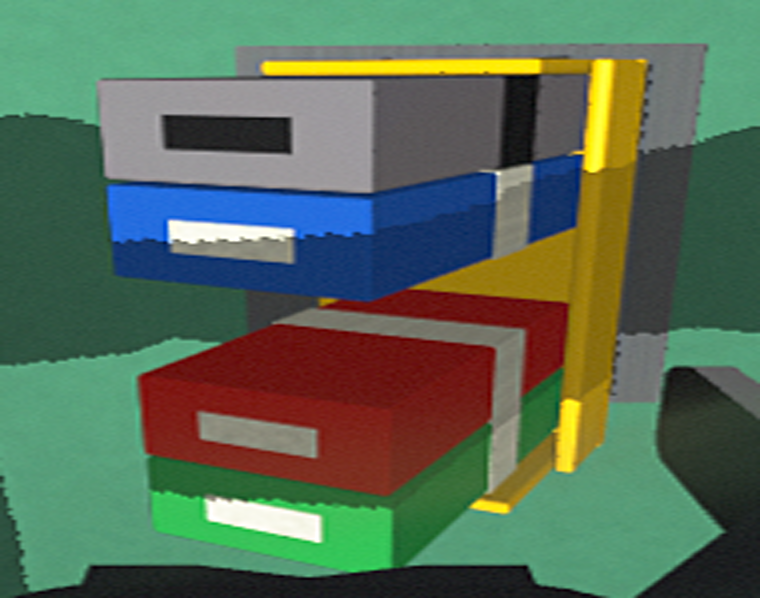

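```bash
python3 - <<'E'
from gy import *
c=dict(np.load("w23.npz")); 
U=lambda x,y:(200+x/4,100+y/2.3)
for n,q in dict(grey=(227,134),blue=(231,241),red=(258,434),green=(263,519),bl_fr=(115,274),bl_rr=(370,300),red_fl=(140,377),red_rl=(390,408),gr_fl=(100,80),gr_rl=(372,78)).items(): print(n,toplane(c,U(*q)).round(1))
for z in (0.0,): print([toplane(c,U(*q),.03).round(1) for q in ((578,232),(568,303))], 'lip-level: blue-right rear, red-left rear')
f=cv2.imread("pics/scene0.png")
cv2.imwrite("pics/wh_c.png",cv2.resize(f[170:240,190:260],None,fx=8,fy=8,interpolation=cv2.INTER_CUBIC))
f=cv2.imread("pics/side0.png")
cv2.imwrite("pics/wh_s.png",cv2.resize(f[230:310,290:370],None,fx=7,fy=7,interpolation=cv2.INTER_CUBIC))
E
```

```text
grey [-12.6  76.5 130. ]
blue [-12.5  38.7 130. ]
red [ -7.2 -37.2 130. ]
green [ -6.5 -75.  130. ]
bl_fr [-42.8  22.  130. ]
bl_rr [ 19.2  21.6 130. ]
red_fl [-38.2 -20.2 130. ]
red_rl [ 24.3 -18.2 130. ]
gr_fl [-42.5  94.1 130. ]
gr_rl [ 18.5  95.2 130. ]
[array([32.9, 25.7, 30. ]), array([32.3, -8.8, 30. ])] lip-level: blue-right rear, red-left rear
```

View pics/wh_c.png

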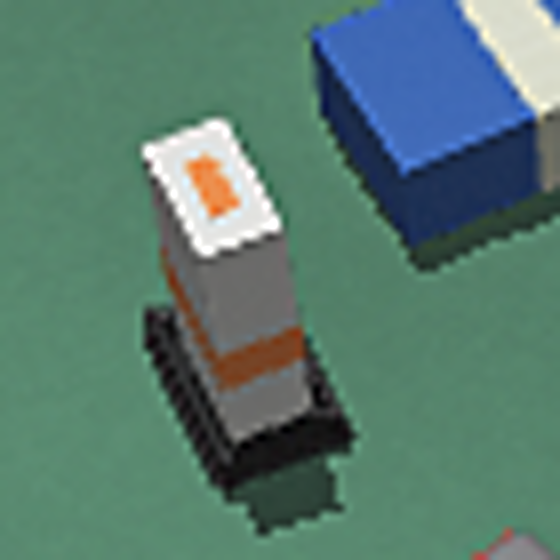

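View pics/wh_s.png

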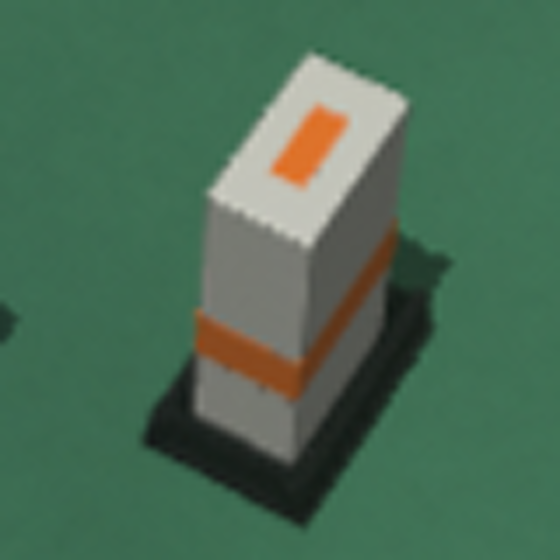

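```bash
python3 - <<'E'
from h import *
for cam,off,s,q in (("scene",(190,170),8,[(145,150),(222,120),(282,232),(208,255)]),("side",(290,230),7,[(312,52),(408,102),(308,247),(210,195)])):
    c=calibration(cam); P=np.array([onz(c,np.array(u)/s+off,.136) for u in q]); print(cam,P.mean(0).round(4)); 
    e=np.diff(np.vstack([P,P[:1]]),axis=0)[:,:2]; print([(round(float(np.hypot(*v)),4),round(float(np.arctan2(v[1],v[0])),3)) for v in e])
    o=np.array([.516,-.236,.136]); 
E
```

```text
scene [ 0.5215 -0.238   0.136 ]
[(0.0331, 1.804), (0.0635, 0.207), (0.0301, -1.437), (0.0605, -2.884)]
side [ 0.5155 -0.2429  0.136 ]
[(0.0342, -1.402), (0.0627, -2.934), (0.034, 1.751), (0.0631, 0.21)]
```

>>> carry_out --deltas '[1,0,0,-0.3,6.9,1,0,0,-0.3,6.9,1,0,0,-0.3,6.9,1,0,0,-0.3,6.9,1,0,0,-0.3,6.9,1,0,0,-0.3,6.9,1,0,0,-0.3,6.9,1,0,0,-0.3,6.9,1,0,0,-0.3,6.9,1,0,0,-0.3,6.9,1,0,0,-0.3,6.9,1,0,0,-0.3,6.9,1,0,0,-0.3,7.1]' --newtons 20

```text
clock: 26.83
position: [0.5147, 0.1786, 0.2943]
tool_rot: [3.141, -0.001, -1.363]
force: [0.1, -0.2, 0.2]
grip_width: 0.0856
```

>>> carry_out --deltas '[1,2.5,0.55,0,0,1,3.5,0.75,0,0,1,3.5,0.75,0,0,1,3.5,0.75,0,0,1,3.5,0.75,0,0,1,3.5,0.75,0,0,1,3.5,0.75,0,0,1,3.5,0.75,0,0,1,3.5,0.75,0,0,1,3.5,0.75,0,0,1,3.5,0.75,0,0,1,3.3,0.56,0,0,0.5,0,0,0,0,0.5,0,0,0,0]'

```text
clock: 28.0
position: [0.5165, -0.2404, 0.294]
tool_rot: [3.14, -0.0, -1.361]
force: [0.9, 1.3, 0.1]
grip_width: 0.0646
```

```bash
python3 st.py wrist:w24
```

```text
t 28.0 pos [ 0.5165 -0.2404  0.294 ] rot [ 3.14  -0.    -1.361] h,y(mm) [-142.1 -379.9] F [0.9 1.3 0.1] M [ 0.03  0.02 -0.03] w 0.0646 q [-0.18  0.46  0.74  1.7  -0.34  1.12 -0.71]
```

View pics/w24.png

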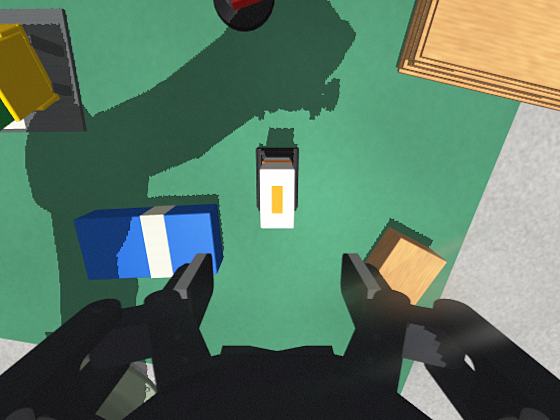

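```bash
python3 - <<'E'
from h import *
c=dict(np.load("w24.npz"))
P=[onz(c,u,.136) for u in ((277,199),(261,228),(294,228),(259,166),(292,166))]
for p in P: print(p.round(4))
v=P[1]-P[3]; print(np.arctan2(v[1],v[0]), np.linalg.norm(v), np.linalg.norm(P[2]-P[1]))
E
```

```text
[ 0.5146 -0.2393  0.136 ]
[ 0.4796 -0.2292  0.136 ]
[ 0.4871 -0.264   0.136 ]
[ 0.5444 -0.2142  0.136 ]
[ 0.5514 -0.247   0.136 ]
-2.9141172552975427 0.06645036036573103 0.0355435989968645
```

>>> carry_out --deltas '[0.5,-0.2,0,3,0,0.5,0,0,3.5,0,0.5,0,0,3.5,0,0.5,0,0,3.5,0,0.5,0,0,2.5,0,0.5,0,0,1.6,0,0.5,0,0,0,0,0,0,0,0,0,-0.3,0,0,0,0,-0.3,0,0,0,0,-0.3,0,0,0,0,-0.3,0,0,0,0]'

```text
clock: 29.05
position: [0.5175, -0.2368, 0.12]
tool_rot: [-3.14, -0.001, -1.357]
force: [0.1, 0.1, 9.9]
grip_width: 0.0356
```

```bash
python3 st.py wrist:w25; python3 - <<'E'
import sys; sys.path.insert(0,'.')
from h import *
f=grab_frame("side"); cv2.imwrite("pics/s25.png",cv2.resize(f[180:330,250:420,::-1],None,fx=4,fy=4,interpolation=cv2.INTER_CUBIC))
E
```

```text
t 29.05 pos [ 0.5175 -0.2368  0.12  ] rot [-3.140e+00 -1.000e-03 -1.357e+00] h,y(mm) [-140.4 -376.6] F [0.1 0.1 9.9] M [ 0.14 -0.05 -0.04] w 0.0356 q [-0.07  0.66  0.58  1.87 -0.51  0.76 -0.57]
```

View pics/s25.png

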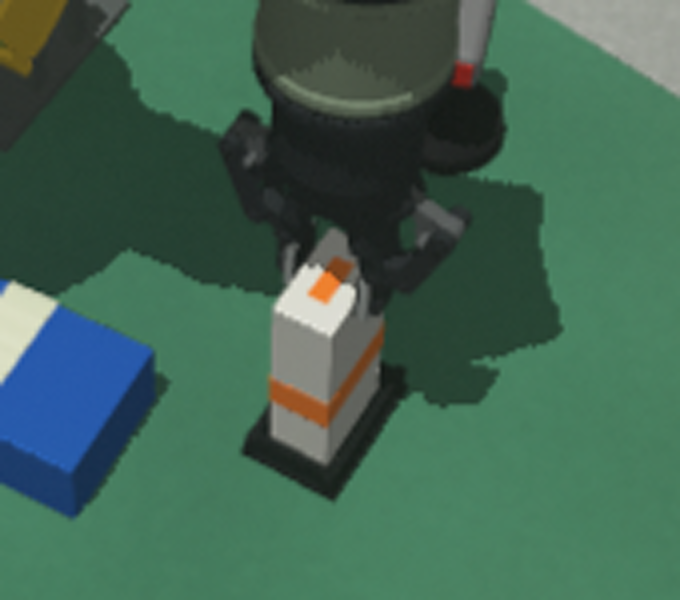

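View pics/w25.png

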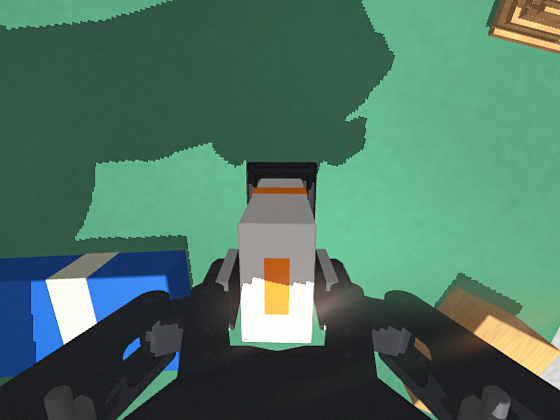

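>>> carry_out --deltas '[-0.3,0,0,-0.5,0,-0.3,0,0,-0.4,0,-0.3,0,0.4,0,0,-0.3,0,0.87,-0.19,0,-0.3,0,0.87,-0.14,0,-0.3,0,0.89,-0.07,0,-0.3,0,0.88,-0.01,0,-0.3,0,0,0,0]'

```text
clock: 29.82
position: [0.4765, -0.2457, 0.1321]
tool_rot: [3.141, 0.0, -1.359]
force: [-0.6, -0.7, -0.9]
grip_width: 0.0355
```

```bash
cat > sv.py <<'E'
import sys; sys.path.insert(0,'.')
from h import *
f=grab_frame("side"); cv2.imwrite(f"pics/{sys.argv[1]}.png",cv2.resize(f[180:330,250:420,::-1],None,fx=4,fy=4,interpolation=cv2.INTER_CUBIC))
E
python3 st.py; python3 sv.py s26
```

```text
t 29.8167 pos [ 0.4765 -0.2457  0.1321] rot [ 3.141  0.    -1.359] h,y(mm) [-182.3 -376.6] F [-0.6 -0.7 -0.9] M [-0.1  -0.17 -0.  ] w 0.0355 q [-0.06  0.6   0.6   1.95 -0.49  0.74 -0.53]
```

View pics/s26.png

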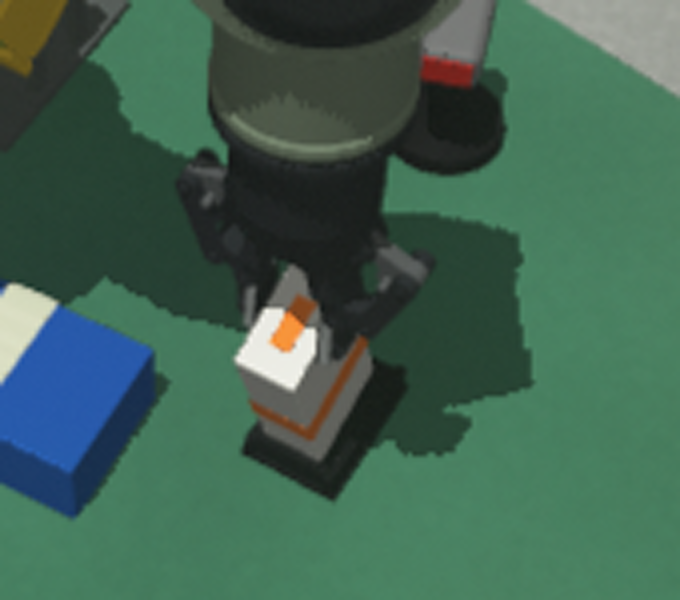

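>>> carry_out --deltas '[-0.3,0,0.89,0.05,0,-0.3,0,0.88,0.11,0,-0.3,0,0.87,0.18,0,-0.3,0,0,0,0]'

```text
clock: 30.2
position: [0.4506, -0.251, 0.1282]
tool_rot: [3.141, 0.001, -1.359]
force: [1.7, -1.5, -0.9]
grip_width: 0.0353
```

```bash
python3 st.py scene:c27; python3 sv.py s27
```

```text
t 30.2 pos [ 0.4506 -0.251   0.1282] rot [ 3.141e+00  1.000e-03 -1.359e+00] h,y(mm) [-208.7 -376.5] F [ 1.7 -1.5 -0.9] M [-0.12 -0.29 -0.01] w 0.0353 q [-0.04  0.58  0.6   2.   -0.49  0.71 -0.49]
```

View pics/s27.png

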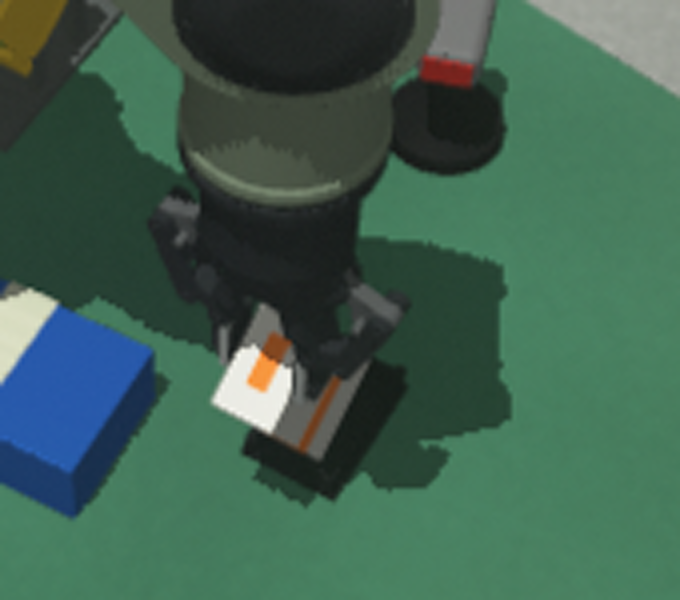

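View pics/c27.png

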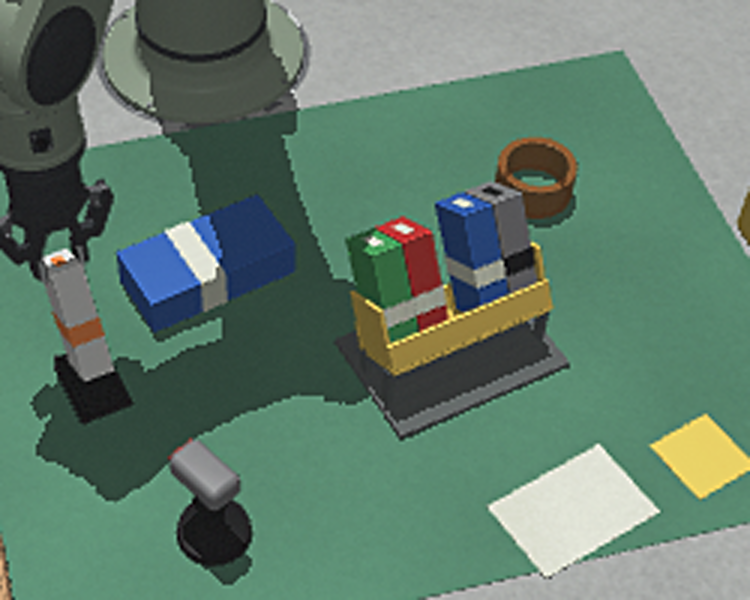

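>>> carry_out --deltas '[-0.3,0,0,0,0,-0.3,0,0,-2,0,-0.3,0,0,-3.5,0,-0.3,0,0,-3.5,0,-0.3,0,0,-3.5,0,-0.3,0,0,-3.5,0,-0.3,0,0,-2,0,-0.3,-1.5,-0.35,0,0,-0.3,-3.1,-0.7,0,0,-0.3,-3.1,-0.7,0,0,-0.3,-3.1,-0.7,0,0,-0.3,-3.1,-0.7,0,0,-0.3,-3.1,-0.7,0,0,-0.3,-3.1,-0.7,0,0,-0.3,-3.1,-0.7,0,0,-0.3,-3.1,-0.7,0,0,-0.3,0,0,0,0,-0.3,0,0,0,0]' --newtons 60

```text
clock: 31.8
position: [0.4551, 0.0208, 0.3084]
tool_rot: [3.141, -0.0, -1.354]
force: [0.4, -0.5, -1.4]
grip_width: 0.0344
```

```bash
python3 - <<'E'
from h import *
f=grab_frame("side"); cv2.imwrite("pics/s28.png",cv2.resize(f[100:300,170:370,::-1],None,fx=3,fy=3,interpolation=cv2.INTER_CUBIC))
f=grab_frame("scene"); cv2.imwrite("pics/c28.png",cv2.resize(f[100:240,230:390,::-1],None,fx=4.2,fy=4.2,interpolation=cv2.INTER_CUBIC))
E
python3 st.py wrist:w28
```

```text
t 31.9 pos [0.4552 0.0187 0.3085] rot [ 3.141 -0.    -1.358] h,y(mm) [-147.7 -113.7] F [ 0.1 -0.1 -2. ] M [ 0.04  0.06 -0.  ] w 0.0342 q [-0.78  0.19  0.72  1.95 -0.14  1.05 -1.36]
```

View pics/s28.png

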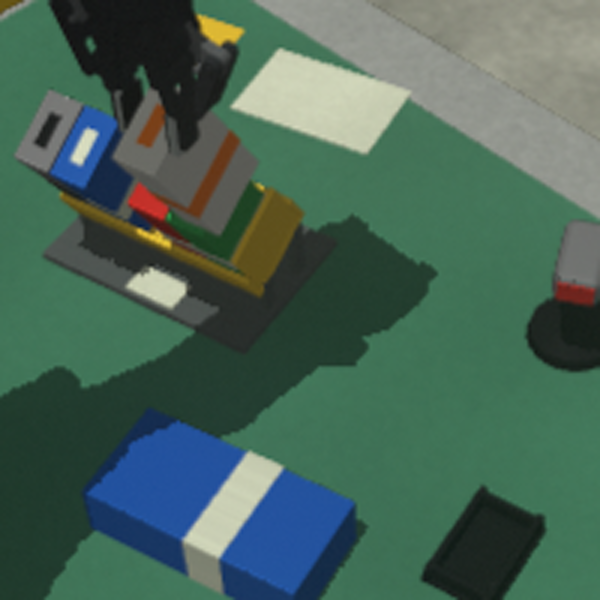

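View pics/c28.png

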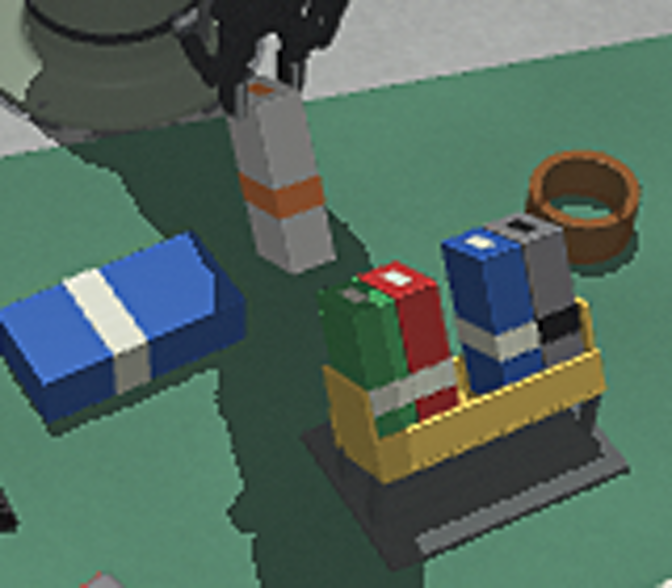

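View pics/w28.png

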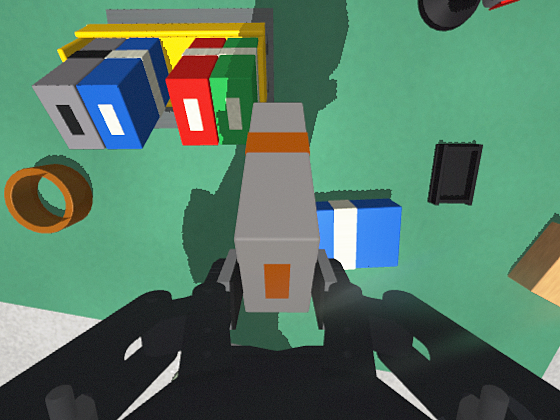

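```bash
cat > fw.py <<'E'
from h import *
from scipy.optimize import least_squares
s=status.observe(); tcp=s['position']; yaw=.2115
w=dict(np.load("w28.npz")); c=calibration("scene")
def model(p):
    th,a,b,yo,dy=p; yy=yaw+dy; H=np.array([np.cos(yy),np.sin(yy),0]); Y=np.array([-H[1],H[0],0]); V=np.array([0,0,1.])
    X=H*np.cos(th)+V*np.sin(th); Z=-H*np.sin(th)+V*np.cos(th)
    P=tcp+a*H+b*V+yo*Y   # point at s=.123, x=0
    return lambda x,y,z: P+X*x+Y*y+Z*(z-.123)
obs=[(w,(235,240),(.032,.018,.13)),(w,(318,240),(.032,-.018,.13)),(w,(242,312),(-.032,.018,.13)),(w,(309,312),(-.032,-.018,.13)),(w,(250,104),(.032,.018,0)),(w,(303,104),(.032,-.018,0))]
q=lambda x,y:(230+x/4.2-1.7,100+y/4.2-.3)
obs+=[(c,q(293,273),(.032,-.018,0)),(c,q(336,260),(.032,.018,0)),(c,q(257,250),(-.032,-.018,0))]
# wrist: camera at far side looking to robot -> image right = tool x = -channel y
f=lambda p:np.concatenate([ (proj(C,model(p)(*L))[0]-u) for C,u,L in obs])
r=least_squares(f,[.49,0,.011,0,0],loss='soft_l1'); print(np.degrees(r.x[0]),r.x[1:4]*1000,np.degrees(r.x[4])); print(f(r.x).round(1))
E
python3 fw.py
```

```text
28.923186855552284 [-1.60074294  4.90187626  0.54128908] -0.17971505322683481
[-1.3 -0.1  1.1  0.1  2.8 -0.1 -1.5  0.1  2.2 -0.1 -1.9  0.1 -0.   0.1
  0.2 -0.7  0.1  0.4]
```

```bash
python3 - <<'E'
from gy import *
c=dict(np.load("w28.npz"))
for n,q in dict(blueL=(111,119),greyL=(69,120),redL=(193,114),greenL=(234,113),bl_fr=(143,149),bl_rr=(122,83),red_fl=(183,145),red_rl=(167,83)).items(): print(n,toplane(c,q).round(1))
f=cv2.imread("pics/w28.png"); cv2.imwrite("pics/w28z.png",cv2.resize(f[0:170,20:290],None,fx=2.9,fy=3.4,interpolation=cv2.INTER_CUBIC))
E
```

```text
blueL [-10.7  39.9 130. ]
greyL [-11.7  79.3 130. ]
redL [ -5.9 -37.1 130. ]
greenL [ -4.9 -74.8 130. ]
bl_fr [-42.7  20.2 130. ]
bl_rr [ 21.8  17.9 130. ]
red_fl [-38.1 -20.9 130. ]
red_rl [ 21.8 -20.4 130. ]
```

View pics/w28z.png

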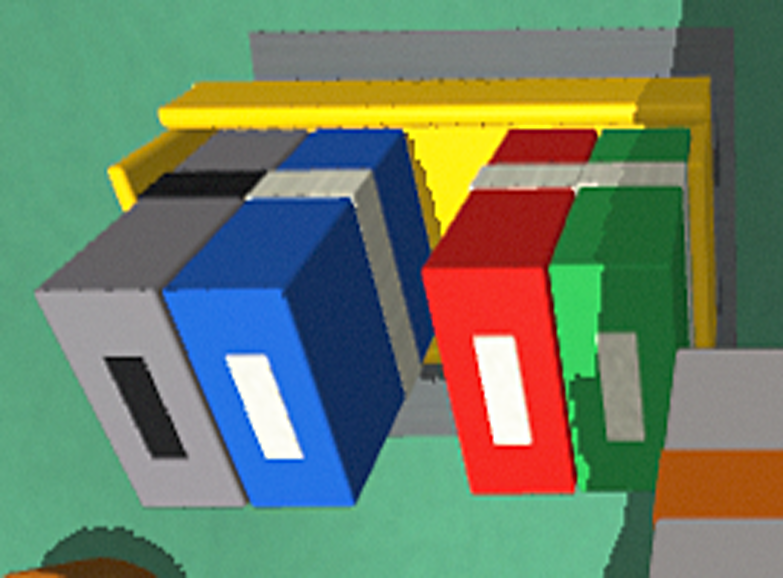

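>>> carry_out --deltas '[-0.3,-2.5,-0.5,0,0,-0.3,-3,-0.5,0,0,-0.3,-3,-0.5,0,0,-0.3,-2.87,-0.54,0,0,-0.3,0,0,0.9,0,-0.3,0,0,0.9,0,-0.3,0,0,0,0,-0.3,0,0,0,0]'

```text
clock: 32.62
position: [0.4511, 0.133, 0.2902]
tool_rot: [3.141, -0.001, -1.36]
force: [0.8, -0.0, -0.6]
grip_width: 0.0342
```

```bash
python3 st.py wrist:w29
```

```text
t 32.6167 pos [0.4511 0.133  0.2902] rot [ 3.141e+00 -1.000e-03 -1.360e+00] h,y(mm) [-127.7   -1.1] F [ 0.8 -0.  -0.6] M [0.   0.05 0.  ] w 0.0342 q [-0.94  0.24  0.64  1.94 -0.17  1.02 -1.58]
```

View pics/w29.png

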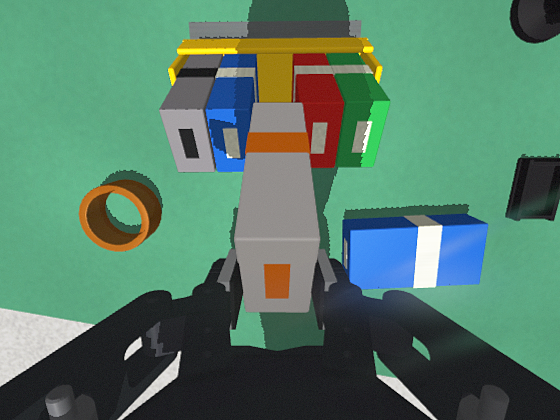

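```bash
python3 - <<'E'
from gy import *
c=dict(np.load("w29.npz"))
for n,q in dict(blueL=(231.5,142),greyL=(188,143),redL=(318.5,138),greenL=(362,137)).items(): print(n,toplane(c,q).round(1))
print('white rear-bottom', [toplane(c,q,.15).round(1) for q in ((250,104),(303,104))])
print('gap bottom at s30', [toplane(c,q,.03).round(1) for q in ((257,60),(294,60))])
E
```

```text
blueL [-10.4  39.3 130. ]
greyL [-11.3  78.1 130. ]
redL [ -6.5 -37.5 130. ]
greenL [ -5.6 -75.5 130. ]
white rear-bottom [array([ 32.8,  18.9, 150. ]), array([ 32.8, -20.2, 150. ])]
gap bottom at s30 [array([27.6, 19.6, 30. ]), array([ 27.6, -19. ,  30. ])]
```

>>> carry_out --deltas '[-0.3,-0.1,-0.47,0.88,0,-0.3,0,-0.47,0.88,0,-0.3,0,-0.47,0.88,0,-0.3,0,-0.47,0.88,0,-0.3,0,0,0,0]'

```text
clock: 33.08
position: [0.4695, 0.1393, 0.2533]
tool_rot: [3.139, -0.001, -1.358]
force: [-0.0, 0.4, -2.1]
grip_width: 0.0344
```

```bash
python3 st.py wrist:w30 scene:c30
```

```text
t 33.0833 pos [0.4695 0.1393 0.2533] rot [ 3.139e+00 -1.000e-03 -1.358e+00] h,y(mm) [-108.4    1.2] F [-0.   0.4 -2.1] M [-0.04  0.13  0.  ] w 0.0344 q [-0.9   0.33  0.62  1.94 -0.23  0.94 -1.52]
```

View pics/w30.png

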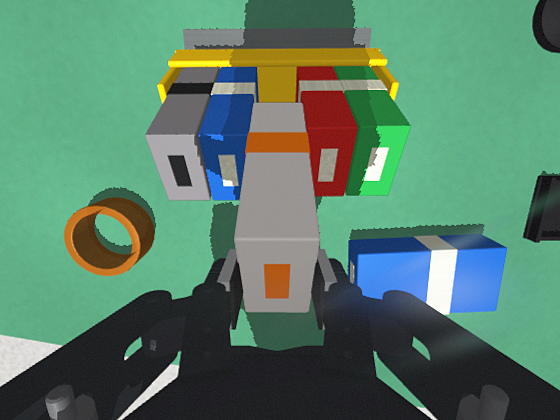

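View pics/c30.png

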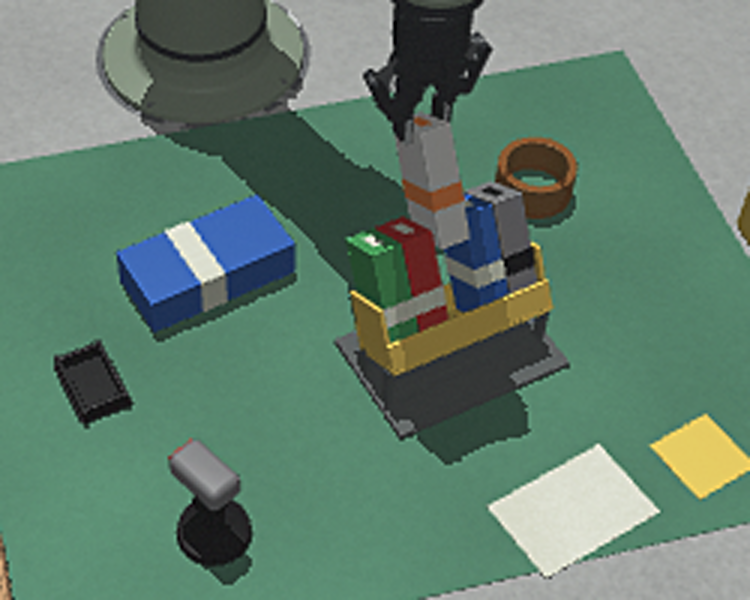

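>>> carry_out --deltas '[-0.3,0,-0.47,0.88,0,-0.3,0,-0.47,0.88,0,-0.3,0,-0.47,0.88,0,-0.3,0,-0.47,0.88,0,-0.3,0,-0.47,0.88,0,-0.3,0,-0.47,0.88,0,-0.3,0,0,0,0]'

```text
clock: 33.77
position: [0.497, 0.1454, 0.2006]
tool_rot: [3.14, -0.001, -1.358]
force: [-0.2, -0.2, -0.8]
grip_width: 0.034
```

```bash
python3 st.py wrist:w31 scene:c31
```

```text
t 33.7667 pos [0.497  0.1454 0.2006] rot [ 3.140e+00 -1.000e-03 -1.358e+00] h,y(mm) [-80.3   1.4] F [-0.2 -0.2 -0.8] M [-0.01  0.08  0.01] w 0.034 q [-0.82  0.45  0.57  1.93 -0.32  0.85 -1.44]
```

View pics/w31.png

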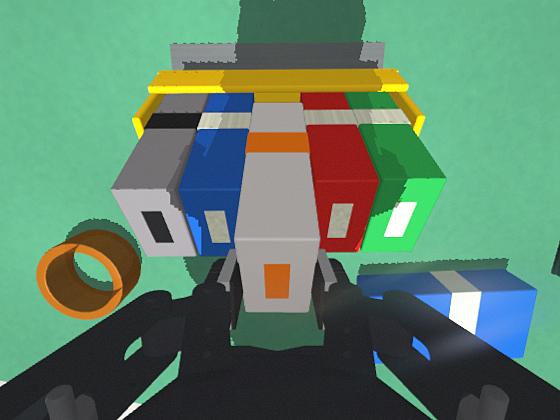

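View pics/c31.png

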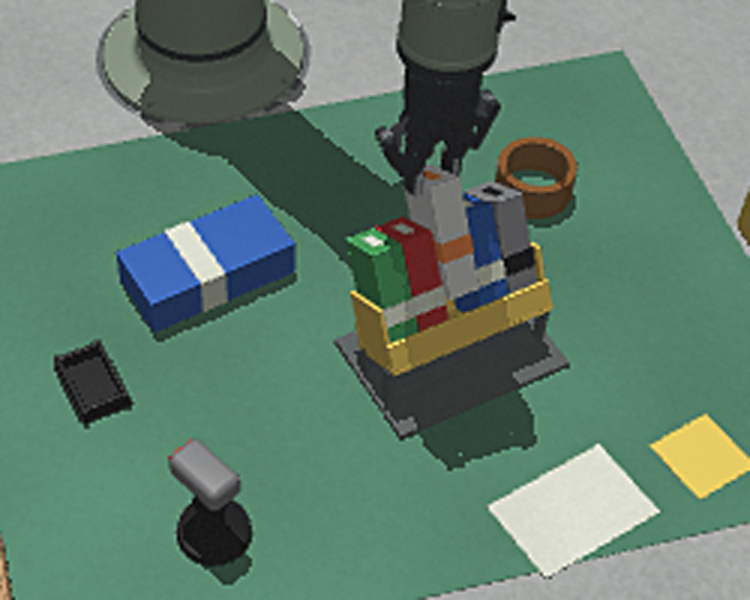

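>>> carry_out --deltas '[-0.3,0,-0.47,0.88,0,-0.3,0,-0.47,0.88,0,-0.3,0,-0.4,0.75,0,-0.3,0,0,0,0,-0.3,0,0,0,0]'

```text
clock: 34.28
position: [0.5085, 0.1475, 0.1769]
tool_rot: [3.138, 0.0, -1.358]
force: [-16.8, -5.8, 17.2]
grip_width: 0.0347
```

```bash
python3 st.py wrist:w32 scene:c32 side:s32
```

```text
t 34.2833 pos [0.5085 0.1475 0.1769] rot [ 3.138  0.    -1.358] h,y(mm) [-68.5   1.1] F [-16.8  -5.8  17.2] M [-1.28  3.27 -0.14] w 0.0347 q [-0.79  0.5   0.54  1.92 -0.35  0.82 -1.41]
```

View pics/w32.png

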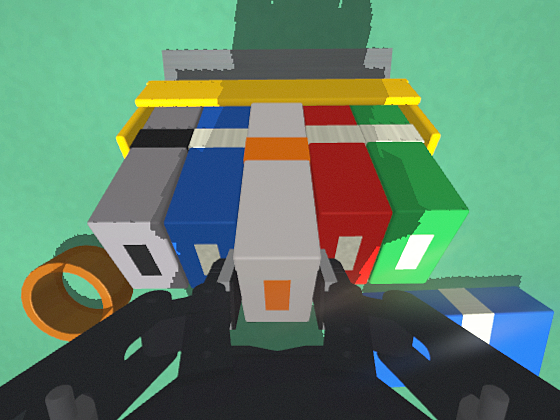

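View pics/c32.png

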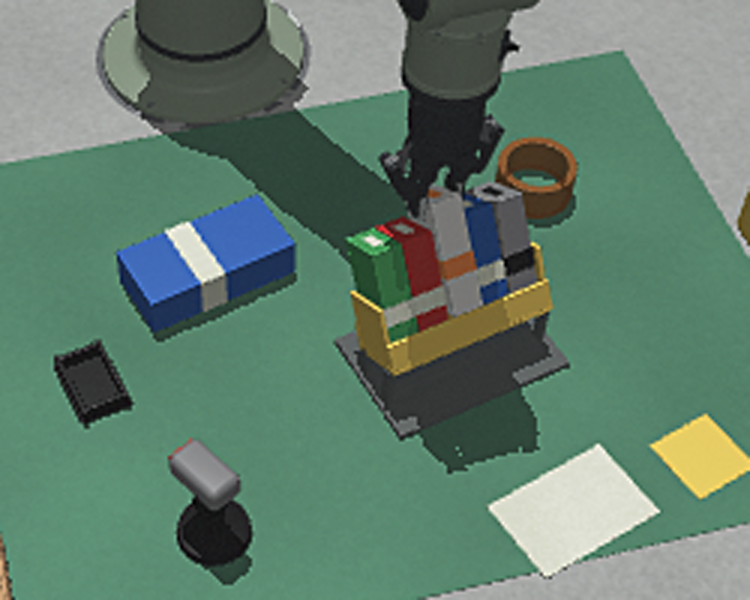

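View pics/s32.png

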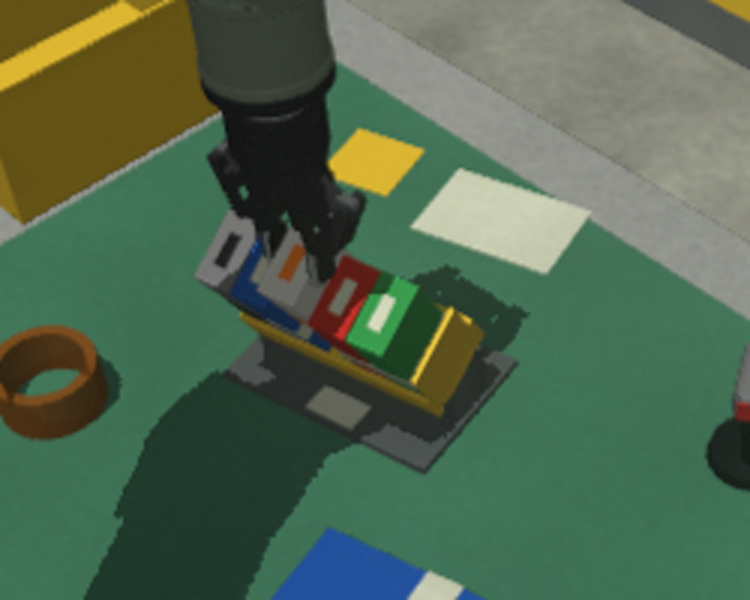

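>>> carry_out --deltas '[-0.3,0,0.47,-0.88,0,-0.3,0,0.25,-0.45,0,-0.3,0,0.45,0,0,-0.3,0,0,0,0,-0.3,0,0,0,0]'

```text
clock: 34.85
position: [0.4984, 0.146, 0.1906]
tool_rot: [-3.141, 0.0, -1.357]
force: [-0.3, -0.1, -0.9]
grip_width: 0.0344
```

```bash
cp fw.py fw2.py; python3 st.py wrist:w33; python3 - <<'E'
from h import *
f=cv2.imread("pics/w33.png"); cv2.imwrite("pics/w33z.png",cv2.resize(f[60:340,130:430],None,fx=2.5,fy=2.1,interpolation=cv2.INTER_CUBIC))
E
```

```text
t 34.85 pos [0.4984 0.146  0.1906] rot [-3.141  0.    -1.357] h,y(mm) [-78.7   1.7] F [-0.3 -0.1 -0.9] M [ 0.01 -0.   -0.03] w 0.0344 q [-0.81  0.46  0.56  1.94 -0.33  0.83 -1.43]
```

View pics/w33z.png

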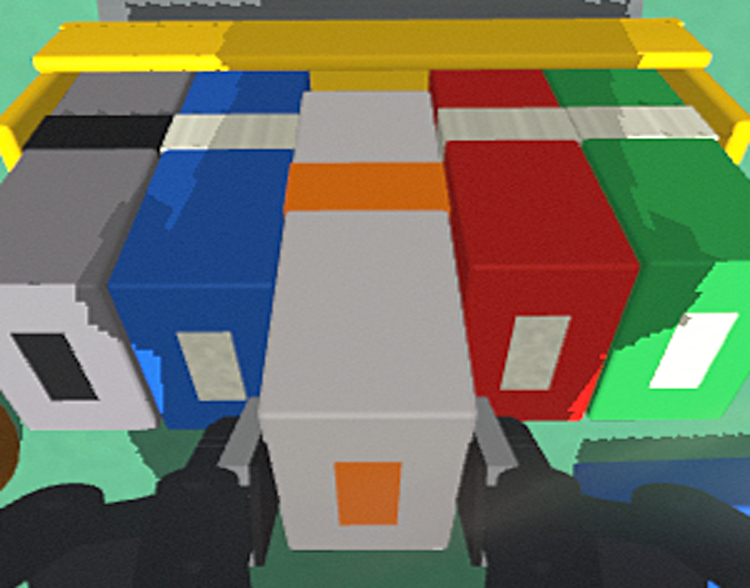

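```bash
sed -i 's/w28/w33/; s/^obs=.*/U=lambda x,y:(130+x\/2.5,60+y\/2.1)\nobs=[(w,U(262,413),(.032,.018,.13)),(w,U(474,413),(.032,-.018,.13)),(w,U(290,549),(-.032,.018,.13)),(w,U(449,548),(-.032,-.018,.13)),(w,U(303,91),(.032,.018,0)),(w,U(432,91),(.032,-.018,0))]/; s/^obs+=.*//' fw2.py; python3 fw2.py; python3 - <<'E'
from gy import *
c=dict(np.load("w33.npz"))
print('lip inner top', toplane(c,(277,60+69/2.1),.03), 'white rb',toplane(c,(277,103.5),.039))
U=lambda x,y:(130+x/2.5,60+y/2.1)
for n,q in dict(grey=(55,365),blue=(211,366),red=(536,352),green=(693,350),blue_rearbot=(250,70),redrear=(490,70)).items(): print(n,toplane(c,U(*q)).round(1))
E
```

```text
31.491158587829155 [-5.89247968  9.1278594  -0.15231168] 0.2488508514291043
[-1.1  0.2  2.1 -0.   0.  -0.5 -0.2 -0.2  0.4  0.2 -0.5  0.1]
lip inner top [33.68015674  1.85083323 30.        ] white rb [29.44307254  1.8459747  39.        ]
grey [-12.6  78.1 130. ]
blue [-12.9  40.1 130. ]
red [ -6.9 -38.4 130. ]
green [ -6.  -75.7 130. ]
blue_rearbot [ 73.1  21.2 130. ]
redrear [ 73.1 -18.1 130. ]
```

>>> carry_out --deltas '[-0.3,0,-0.2,0.5,0,-0.3,0,-0.25,0.5,0,-0.3,0,-0.25,0.5,0,-0.3,0,0,0,0]'

```text
clock: 35.23
position: [0.5053, 0.1472, 0.1744]
tool_rot: [3.14, -0.001, -1.358]
force: [-0.6, -0.6, -3.1]
grip_width: 0.0348
```

```bash
python3 st.py wrist:w34; python3 - <<'E'
from h import *
f=cv2.imread("pics/w34.png"); cv2.imwrite("pics/w34z.png",cv2.resize(f[60:340,130:430],None,fx=2.5,fy=2.1,interpolation=cv2.INTER_CUBIC))
E
```

```text
t 35.2333 pos [0.5053 0.1472 0.1744] rot [ 3.140e+00 -1.000e-03 -1.358e+00] h,y(mm) [-71.7   1.4] F [-0.6 -0.6 -3.1] M [ 0.01  0.09 -0.01] w 0.0348 q [-0.79  0.5   0.54  1.93 -0.35  0.8  -1.41]
```

View pics/w34z.png

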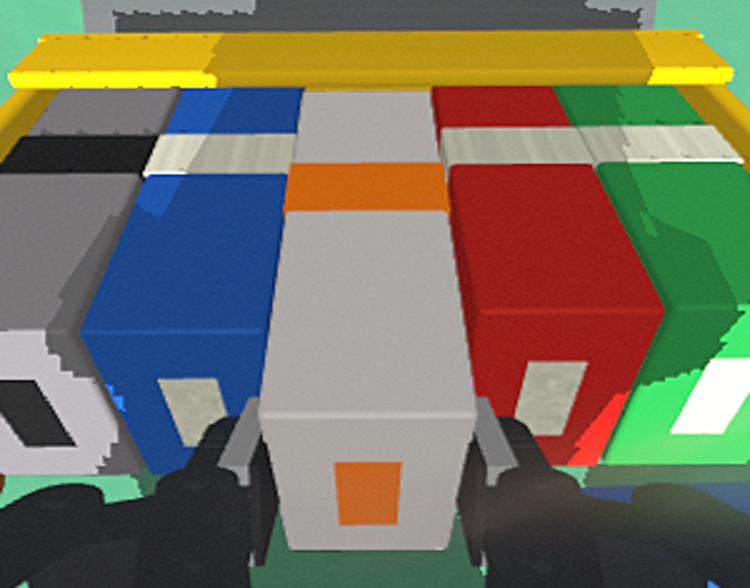

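>>> carry_out --deltas '[-0.3,0,-0.15,0.4,0,-0.3,0,0,0,0]'

```text
clock: 35.45
position: [0.507, 0.1476, 0.1713]
tool_rot: [3.142, -0.0, -1.358]
force: [-0.0, -0.3, 0.3]
grip_width: 0.0346
```

```bash
python3 st.py
```

```text
t 35.45 pos [0.507  0.1476 0.1713] rot [ 3.142 -0.    -1.358] h,y(mm) [-70.    1.5] F [-0.  -0.3  0.3] M [-0.05  0.11 -0.  ] w 0.0346 q [-0.79  0.5   0.54  1.93 -0.35  0.8  -1.41]
```

>>> carry_out --deltas '[-0.1,0,0,0,0,0.05,0,0,0,0,0.1,0,0,0,0,0.1,0,0,0,0,0.1,0,0,-1,0,0.1,0,0,-2.5,0,0.1,0,0,-3,0,0.1,0,0.5,-3,0,0.1,0,0,0,0]' --newtons 20

```text
clock: 36.2
position: [0.5034, 0.1464, 0.2721]
tool_rot: [-3.135, 0.002, -1.359]
force: [0.4, -0.8, 0.5]
grip_width: 0.0469
```

```bash
python3 st.py wrist:w35 side:s35 scene:c35
```

```text
t 36.2 pos [0.5034 0.1464 0.2721] rot [-3.135e+00  2.000e-03 -1.359e+00] h,y(mm) [-73.7   1.1] F [ 0.4 -0.8  0.5] M [ 0.02 -0.03  0.02] w 0.0469 q [-0.87  0.36  0.62  1.84 -0.25  1.01 -1.5 ]
```

View pics/w35.png

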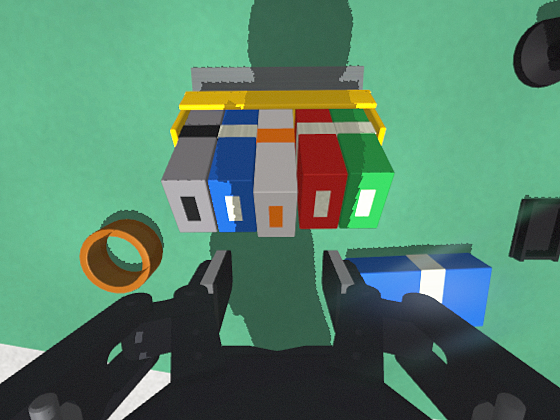

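View pics/s35.png

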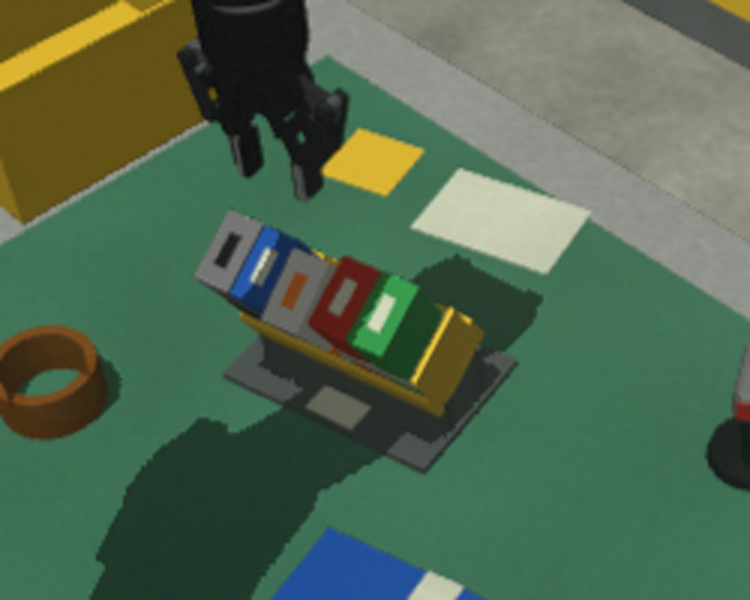

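View pics/c35.png

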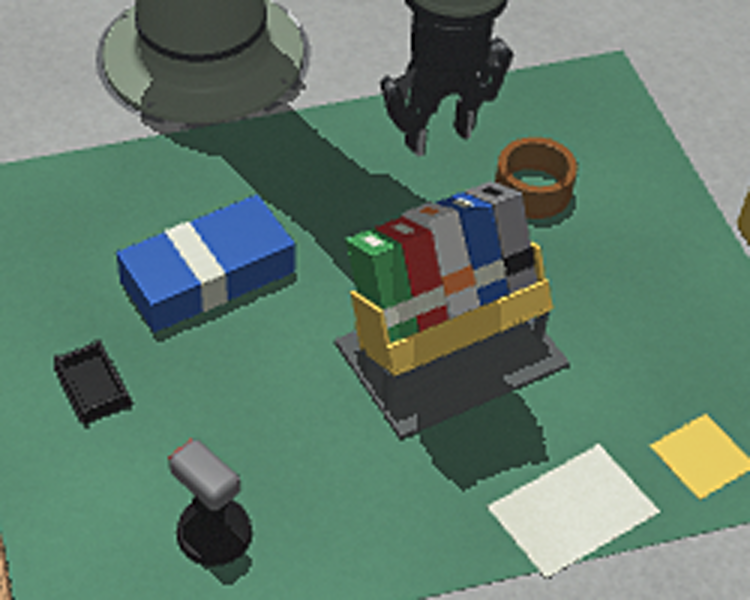

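```bash
python3 st.py wrist:w36; python3 - <<'E'
from h import *
f=cv2.imread("pics/w36.png"); cv2.imwrite("pics/w36z.png",cv2.resize(f[80:250,150:405],None,fx=3,fy=3.5,interpolation=cv2.INTER_CUBIC))
E
```

```text
t 36.35 pos [0.5018 0.1467 0.2672] rot [-3.141e+00  1.000e-03 -1.357e+00] h,y(mm) [-75.2   1.7] F [-0.5 -0.6 -0.3] M [-0.04  0.01  0.  ] w 0.047 q [-0.86  0.37  0.62  1.85 -0.25  1.   -1.5 ]
```

View pics/w36z.png

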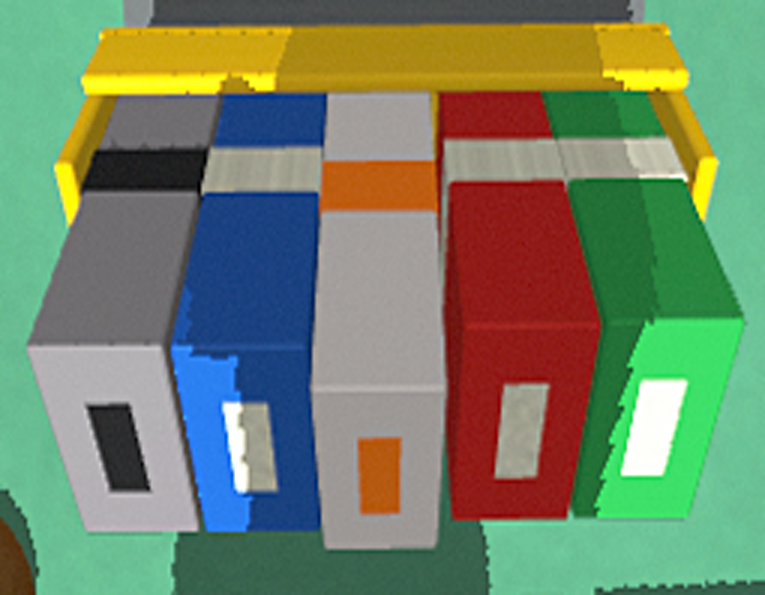

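```bash
cat > tip.py <<'E'
from h import *
from scipy.optimize import least_squares
def run(npz,U,obs,ref=('red','green')):
    p=np.load("chan.npy"); c=dict(np.load(npz))
    def pr(y,e,zb,bias,pts):
        o=np.array([p[0],p[1],.055])+np.array([np.cos(p[2]),np.sin(p[2]),0])*bias[0]+np.array([0,0,bias[1]]); A=chan(o,p[2])
        xb=-.0355+(.03-zb)*np.tan(e); out=[]
        for lx,lz in pts:
            x=xb+lx*np.cos(e)-lz*np.sin(e); z=zb+lx*np.sin(e)+lz*np.cos(e)
            out.append(proj(c,o+A@np.array([x,y,z]))[0])
        return np.array(out)
    pts=[(.064,.13),(0,.13)]
    def rb(b): return np.concatenate([(pr(obs[n][0],0,0,b,pts)[:,1]-[U(0,obs[n][1])[1],U(0,obs[n][2])[1]]) for n in ref])
    r=least_squares(rb,[0,0]); b=r.x; print('bias mm',b*1000,rb(b).round(1))
    for n,(y,r1,r2) in obs.items():
        f=lambda q:pr(y,q[0],q[1],b,pts)[:,1]-[U(0,r1)[1],U(0,r2)[1]]
        q=least_squares(f,[.03,0.0]).x; g=least_squares(lambda e:f([e[0],0]),[.03]); 
        print(n,'e deg',np.degrees(q[0]).round(2),'zb mm',(q[1]*1000).round(1),'| zb=0: e',np.degrees(g.x[0]).round(2),f([g.x[0],0]).round(1))
if __name__=="__main__":
    U=lambda x,y:(150+x/3,80+y/3.5)
    run("w36.npz",U,{'grey':(.0775,346,531),'blue':(.04,346,530),'white':(.001,386,548),'red':(-.0385,322,520),'green':(-.0755,319,517)})
E
python3 tip.py
```

```text
bias mm [-3.0687495  -2.28399278] [-0.5 -0.4  0.5  0.4]
grey e deg 2.63 zb mm 0.6 | zb=0: e 2.85 [ 0.1 -0.2]
blue e deg 2.82 zb mm -0.1 | zb=0: e 2.78 [-0.  0.]
white e deg 7.01 zb mm 0.6 | zb=0: e 7.27 [ 0.1 -0.3]
red e deg 0.01 zb mm 0.5 | zb=0: e 0.2 [ 0.1 -0.2]
green e deg -0.02 zb mm -0.5 | zb=0: e -0.2 [-0.1  0.2]
```

```bash
python3 - <<'E'
from gy import *
c=dict(np.load("w36.npz"))
U=lambda x,y:(150+x/3,80+y/3.5)
for n,q,z in (('white',(380,476),.133),('blue',(254,447),.131),('grey',(120,448),.131),('red',(522,431),.128)): print(n,toplane(c,U(*q),z).round(1))
E
```

```text
white [-20.1   1.9 133. ]
blue [-12.2  38.  131. ]
grey [-12.6  76.4 131. ]
red [ -9.5 -38.7 128. ]
```

>>> carry_out --deltas '[-1,0,2.7,0,0,-1,0,2.8,0,0,-1,0,0.5,2.5,0,-1,0,0,3,0,-1,0,0,3,0,-1,0,0,3,0,-1,0,0,1.5,0,-1,0,0,0,0,-1,0,0,0,0]'

```text
clock: 37.15
position: [0.4429, 0.1332, 0.1362]
tool_rot: [3.139, -0.001, -1.358]
force: [0.7, 0.3, 0.6]
grip_width: 0.0
```

```bash
python3 st.py wrist:w37 side:s37
```

```text
t 37.15 pos [0.4429 0.1332 0.1362] rot [ 3.139e+00 -1.000e-03 -1.358e+00] h,y(mm) [-135.7    0.9] F [0.7 0.3 0.6] M [ 0.02 -0.05 -0.01] w 0.0 q [-0.81  0.47  0.51  2.12 -0.38  0.64 -1.4 ]
```

View pics/w37.png

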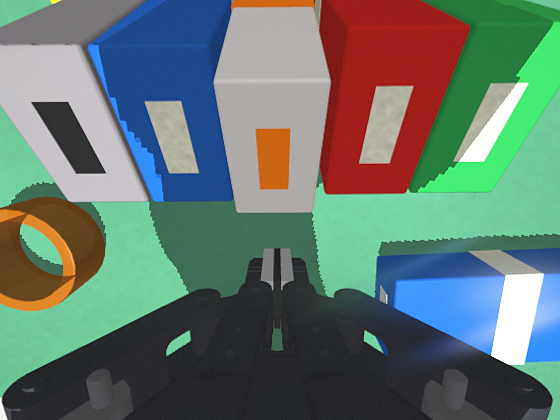

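View pics/s37.png

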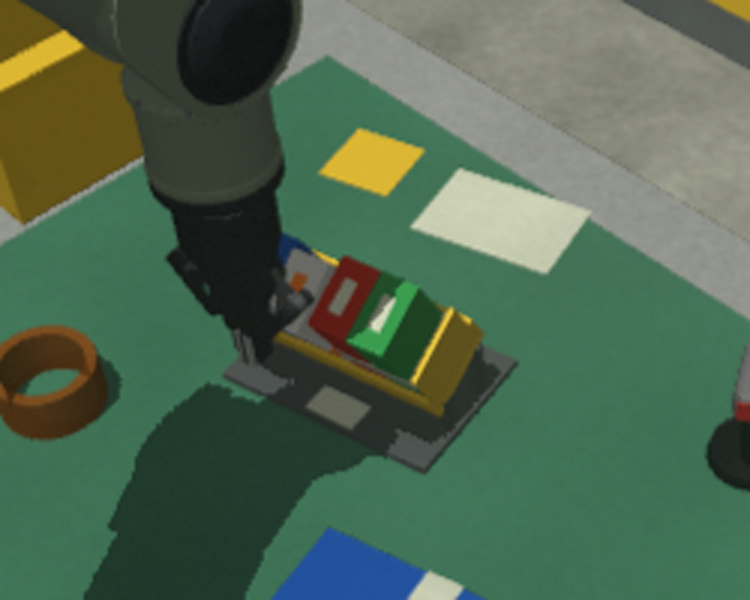

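>>> carry_out --deltas '[-1,0,-1,0,0,-1,0,-0.8,0,0,-1,0,-0.4,-0.2,0,-1,0,-0.4,-0.25,0,-1,0,-0.4,-0.25,0,-1,0,-0.4,-0.25,0,-1,0,0,0,0]'

```text
clock: 37.83
position: [0.4765, 0.141, 0.1467]
tool_rot: [3.141, 0.0, -1.358]
force: [-4.7, -1.3, 2.0]
grip_width: -0.0001
```

```bash
python3 st.py wrist:w38 side:s38
```

```text
t 37.8333 pos [0.4765 0.141  0.1467] rot [ 3.141  0.    -1.358] h,y(mm) [-101.2    1.4] F [-4.7 -1.3  2. ] M [-0.21  0.97  0.04] w -0.0001 q [-0.79  0.5   0.52  2.03 -0.37  0.71 -1.4 ]
```

View pics/w38.png

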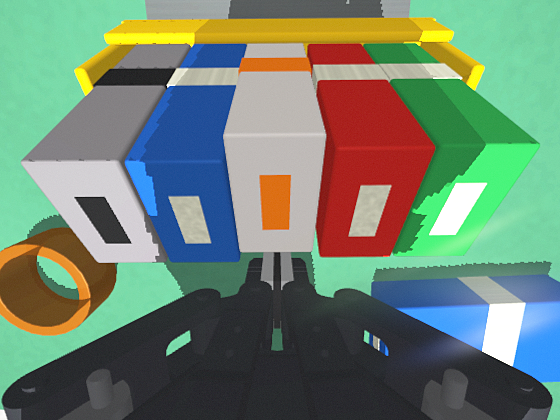

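View pics/s38.png

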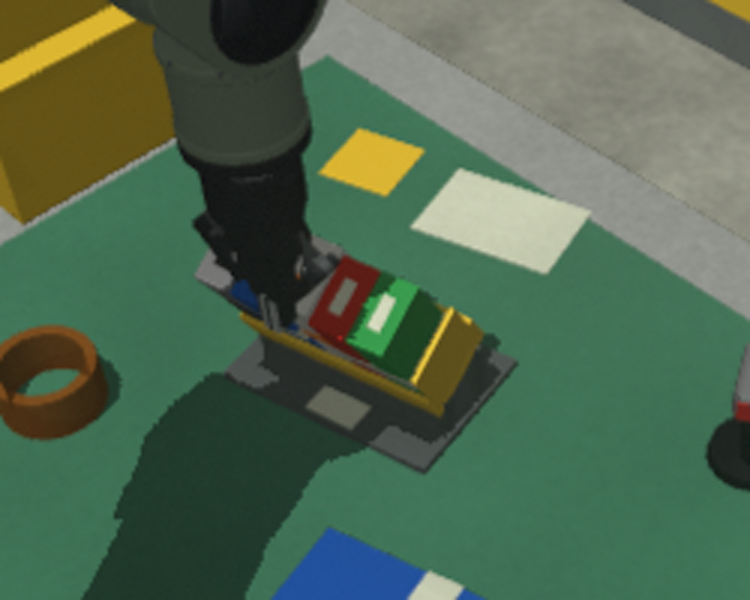

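>>> carry_out --deltas '[-1,0,-0.4,-0.25,0,-1,0,-0.4,-0.25,0,-1,0,-0.4,-0.25,0,-1,0,-0.2,-0.1,0,-1,0,0,0,0]'

```text
clock: 38.35
position: [0.4844, 0.1425, 0.1544]
tool_rot: [3.129, 0.001, -1.358]
force: [-45.3, -10.5, 40.4]
grip_width: 0.0002
```

```bash
python3 st.py wrist:w39
```

```text
t 38.35 pos [0.4844 0.1425 0.1544] rot [ 3.129e+00  1.000e-03 -1.358e+00] h,y(mm) [-93.1   1.2] F [-45.3 -10.5  40.4] M [-2.05  9.42  0.01] w 0.0002 q [-0.79  0.5   0.53  2.   -0.37  0.75 -1.4 ]
```

View pics/w39.png

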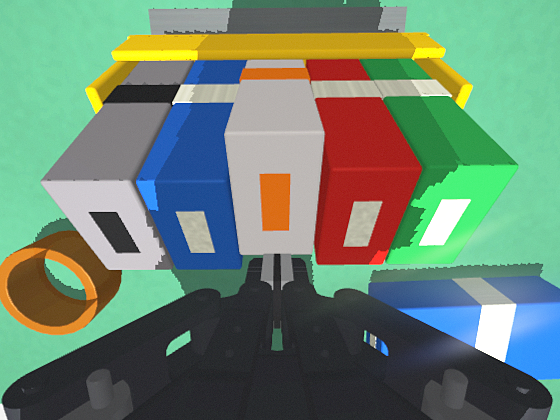

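>>> carry_out --deltas '[-1,0,0.4,0.2,0,-1,0,0.4,0.2,0,-1,0,0.4,0.2,0,-1,0,0.4,0.2,0,-1,0,0.4,0.2,0,-1,0,0.8,0,0,-1,0,1,0,0,-1,0,0,0,0,-1,0,0,-3,0,-1,0,0,-3,0,-1,0,0,-3,0,-1,0,0,-2,0,-1,0,0,0,0]'

```text
clock: 39.48
position: [0.4545, 0.1364, 0.2583]
tool_rot: [-3.136, 0.002, -1.358]
force: [0.5, -0.2, 0.8]
grip_width: -0.0004
```

```bash
python3 st.py wrist:w40; python3 - <<'E'
from h import *
f=cv2.imread("pics/w40.png"); cv2.imwrite("pics/w40z.png",cv2.resize(f[0:240,100:460],None,fx=2.2,fy=2.5,interpolation=cv2.INTER_CUBIC))
E
```

```text
t 39.4833 pos [0.4545 0.1364 0.2583] rot [-3.136e+00  2.000e-03 -1.358e+00] h,y(mm) [-123.7    1.5] F [ 0.5 -0.2  0.8] M [ 0.04  0.01 -0.02] w -0.0004 q [-0.93  0.29  0.64  1.98 -0.22  0.93 -1.54]
```

View pics/w40z.png

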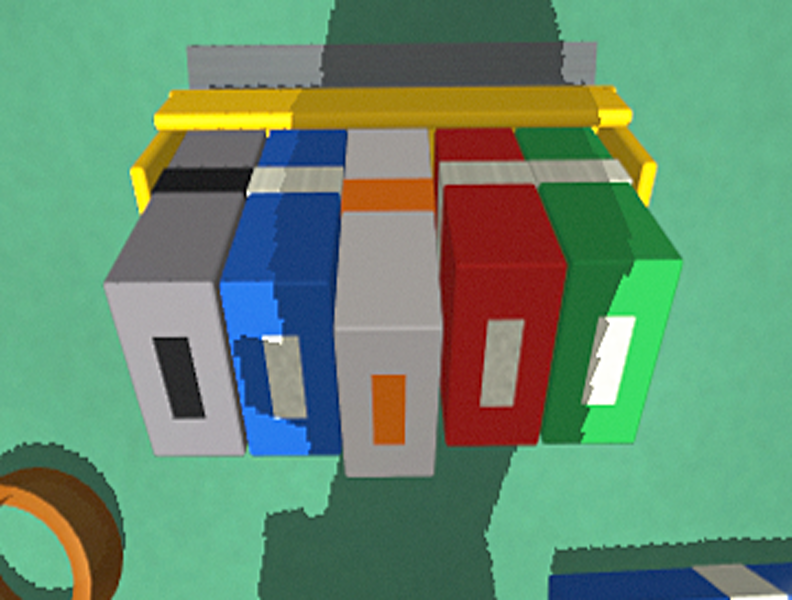

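```bash
python3 - <<'E'
from tip import run
import numpy as np
U=lambda x,y:(100+x/2.2,y/2.5)
run("w40.npz",U,{'grey':(.0775,281,455),'blue':(.04,281,455),'white':(.001,327,476),'red':(-.0385,264,445),'green':(-.0755,260,443)})
E
```

```text
bias mm [-3.41917528 -5.31951985] [-0.8 -0.4  0.8  0.4]
grey e deg 2.26 zb mm 1.4 | zb=0: e 2.65 [ 0.2 -0.5]
blue e deg 2.25 zb mm 1.3 | zb=0: e 2.62 [ 0.2 -0.4]
white e deg 8.51 zb mm 0.7 | zb=0: e 8.77 [ 0.1 -0.3]
red e deg 0.28 zb mm -0.0 | zb=0: e 0.27 [-0.  0.]
green e deg -0.28 zb mm 0.0 | zb=0: e -0.27 [ 0. -0.]
```

>>> carry_out --deltas '[1,0,0,0,-6.9,1,0,0,0,-6.9,1,0,0,0,-6.9,1,0,0,0,-6.9,1,0,0,0,-6.9,1,0,0,0,-6.9,1,0,0,0,-6.9,1,0,0,0,-6.9,1,0,0,0,-6.9,1,0,0,0,-6.9,1,0,0,0,-6.9,1,0,0,0,-6.9,1,0,0,0,-7.1,1,2.8,0,0,0,1,2.9,0,0,0,1,0,0,2.5,0,1,0,0,2.5,0,1,0,0,0,0,1,0,0,0,0]' --newtons 20

```text
clock: 41.12
position: [0.5079, 0.1475, 0.2038]
tool_rot: [3.141, 0.003, 0.211]
force: [0.4, 0.4, 1.0]
grip_width: 0.0854
```

```bash
python3 st.py wrist:w41
```

```text
t 41.1167 pos [0.5079 0.1475 0.2038] rot [3.141e+00 3.000e-03 2.110e-01] h,y(mm) [-69.1   1.2] F [0.4 0.4 1. ] M [-0.01 -0.01  0.02] w 0.0854 q [-0.62  0.42  0.29  1.89 -0.16  0.86 -0.03]
```

View pics/w41.png

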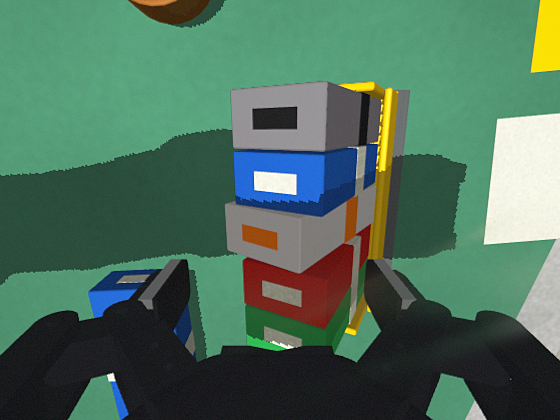

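>>> carry_out --deltas '[1,0.15,0,2.5,0,1,0,0,2.5,0,1,0,0,1.5,0,1,0,0,0.4,0,1,0,0,0,0]'

```text
clock: 41.58
position: [0.5103, 0.1483, 0.1362]
tool_rot: [-3.142, 0.0, 0.211]
force: [0.2, -0.2, 0.2]
grip_width: 0.0852
```

```bash
python3 st.py wrist:w42 side:s42
```

```text
t 41.5833 pos [0.5103 0.1483 0.1362] rot [-3.142  0.     0.211] h,y(mm) [-66.6   1.4] F [ 0.2 -0.2  0.2] M [0.02 0.04 0.02] w 0.0852 q [-0.59  0.52  0.26  1.94 -0.2   0.7   0.  ]
```

View pics/w42.png

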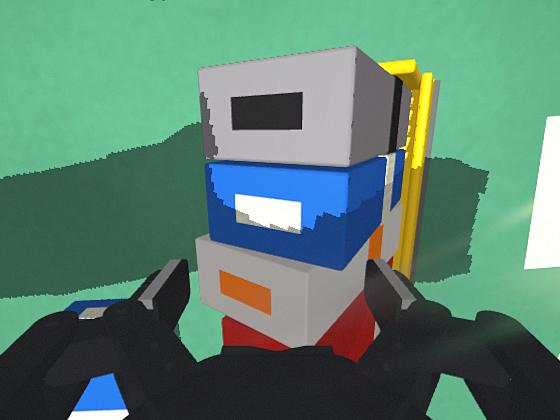

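View pics/s42.png

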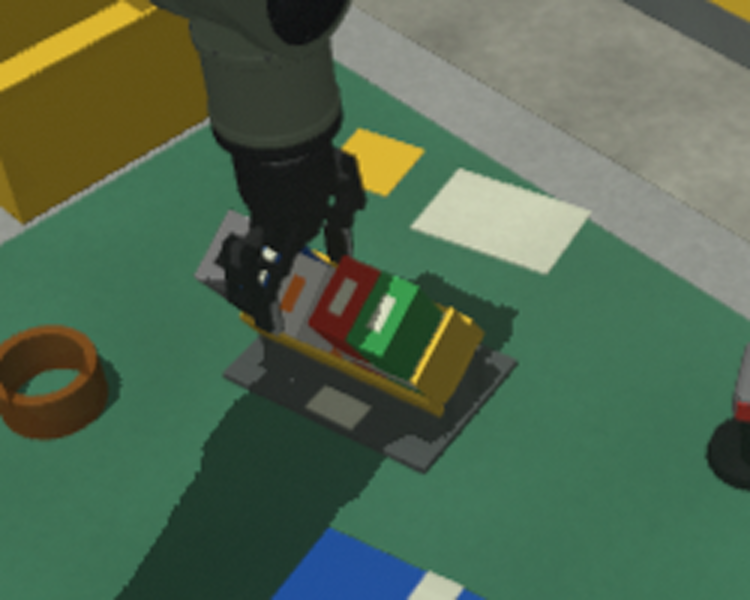

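>>> carry_out --deltas '[1,0,0,0.6,0,1,0,0,0.7,0,1,0,0,0,0,1,0.4,0,0,0,0.95,0.4,0,0,0,0.9,0.4,0,0,0,0.85,0.2,0,0,0,0.8,0.2,0,0,0,0.7,0,0,0,0,0.65,0,0,0,0,0.65,0,0,0,0]'

```text
clock: 42.6
position: [0.5255, 0.1516, 0.123]
tool_rot: [-3.141, 0.001, 0.211]
force: [-6.8, -1.3, 13.9]
grip_width: 0.0823
```

```bash
python3 st.py wrist:w43
```

```text
t 42.6 pos [0.5255 0.1516 0.123 ] rot [-3.141e+00  1.000e-03  2.110e-01] h,y(mm) [-51.1   1.5] F [-6.8 -1.3 13.9] M [-0.26  1.65  0.07] w 0.0823 q [-0.57  0.56  0.25  1.91 -0.21  0.7   0.02]
```

>>> carry_out --deltas '[0.65,0,0,-0.4,0,0.65,0,0,-0.4,0,0.65,0,0,0,0]' --newtons 25

```text
clock: 42.9
position: [0.5261, 0.1517, 0.1312]
tool_rot: [-3.141, -0.001, 0.211]
force: [0.6, -0.1, -1.4]
grip_width: 0.0778
```

```bash
python3 st.py; python3 - <<'E'
from h import *
c=calibration("wrist"); f=grab_frame("wrist"); 
for n in ("white",):
    m=regions_of("wrist",n)
    for k in m[:2]:
        ys,xs=np.nonzero(k['region']); print(n,k['p'],k['xy'],xs.min(),xs.max(),ys.min(),ys.max())
np.savez("w44.npz",img=f,**{k:np.array(v) for k,v in c.items()})
E
```

```text
t 42.9 pos [0.5261 0.1517 0.1312] rot [-3.141e+00 -1.000e-03  2.110e-01] h,y(mm) [-50.4   1.5] F [ 0.6 -0.1 -1.4] M [-0.04 -0.02  0.04] w 0.0778 q [-0.57  0.55  0.26  1.91 -0.2   0.71  0.01]
white 0.97 [280.4, 299.7] 183 380 203 352
white 0.37 [397.4, 150.4] 341 423 57 278
```

>>> carry_out --deltas '[0.65,-0.2,0,0,0,0.65,-0.2,0,0,0,0.65,-0.15,0,0,0,0.65,0,0,0,0]'

```text
clock: 43.33
position: [0.5226, 0.151, 0.1313]
tool_rot: [-3.141, -0.005, 0.212]
force: [10.1, 3.1, -2.1]
grip_width: 0.0774
```

>>> carry_out --deltas '[0.65,0,0,0.4,0,0.65,0,0,0.3,0,0.65,0,0,0,0]'

```text
clock: 43.58
position: [0.5236, 0.1512, 0.1264]
tool_rot: [-3.14, -0.008, 0.211]
force: [-4.5, -0.7, 39.3]
grip_width: 0.078
```

```bash
python3 st.py
```

```text
t 43.5833 pos [0.5236 0.1512 0.1264] rot [-3.14  -0.008  0.211] h,y(mm) [-53.    1.5] F [-4.5 -0.7 39.3] M [ 0.44 -2.28  0.22] w 0.078 q [-0.57  0.55  0.25  1.92 -0.21  0.69  0.01]
```

>>> carry_out --deltas '[0.65,0,0,-0.25,0,0.65,0,0,0,0]'

```text
clock: 43.75
position: [0.5237, 0.1514, 0.128]
tool_rot: [-3.141, -0.008, 0.211]
force: [10.5, 1.9, 15.7]
grip_width: 0.0777
```

```bash
python3 st.py
```

```text
t 43.75 pos [0.5237 0.1514 0.128 ] rot [-3.141 -0.008  0.211] h,y(mm) [-52.8   1.6] F [10.5  1.9 15.7] M [ 0.77 -3.47  0.05] w 0.0777 q [-0.58  0.55  0.25  1.92 -0.21  0.69  0.01]
```

Pressed down on the floor and against the lip; release and rise.

>>> carry_out --deltas '[0.75,0,0,0,0,0.85,0,0,0,0,1,0,0,0,0,1,0,0,0,0,1,0,0,-2,0,1,0,0,-3,0,1,0,0,-3,0,1,-1,0,-3,0,1,-1,0,-2,0,1,0,0,0,0,1,0,0,0,0]'

```text
clock: 44.67
position: [0.5007, 0.1464, 0.2568]
tool_rot: [-3.141, -0.001, 0.212]
force: [0.1, -0.3, -0.3]
grip_width: 0.0854
```

```bash
python3 st.py; cat > seg.py <<'E'
from h import *
c=calibration("wrist"); f=grab_frame("wrist"); np.savez("wl.npz",img=f,**{k:np.array(v) for k,v in c.items()})
p=np.load("chan.npy"); o=np.array([p[0]-.003,p[1]-.0006,.055-.0023]);A=chan(o,p[2])
hsv=cv2.cvtColor(f,cv2.COLOR_RGB2HSV)
# sample the row line along channel x at given y on the top plane: print colours to find rear/front top edges
def samp(y,z=.13):
    out=[]
    for x in np.arange(-.075,.075,.002):
        u=proj(c,o+A@np.array([x,y,z]))[0]; 
        if 0<=u[0]<559 and 0<=u[1]<419: out.append((int(round(x*1000)),tuple(int(v) for v in cv2.getRectSubPix(f,(3,3),tuple(map(float,u))).mean((0,1)))))
    return out
for n,y in (('grey',.077-.012),('blue',.040-.012),('white',.0015-.012),('red',-.0385-.012),('green',-.0755-.012)):
    print(n,samp(y))
E
python3 seg.py
```

```text
t 44.6667 pos [0.5007 0.1464 0.2568] rot [-3.141e+00 -1.000e-03  2.120e-01] h,y(mm) [-76.4   1.6] F [ 0.1 -0.3 -0.3] M [ 0.01  0.02 -0.  ] w 0.0854 q [-0.64  0.34  0.32  1.85 -0.13  0.97 -0.06]
grey [(-75, (94, 175, 135)), (-73, (93, 173, 133)), (-71, (93, 172, 132)), (-69, (93, 171, 131)), (-67, (93, 170, 131)), (-65, (93, 170, 131)), (-63, (94, 172, 133)), (-61, (95, 174, 134)), (-59, (96, 176, 135)), (-57, (95, 175, 134)), (-55, (93, 172, 131)), (-53, (92, 169, 129)), (-51, (92, 169, 130)), (-49, (93, 171, 132)), (-47, (93, 173, 133)), (-45, (95, 175, 134)), (-43, (95, 175, 134)), (-41, (94, 171, 131)), (-39, (126, 152, 140)), (-37, (156, 151, 157)), (-35, (155, 151, 156)), (-33, (155, 151, 155)), (-31, (155, 152, 155)), (-29, (155, 153, 156)), (-27, (155, 153, 155)), (-25, (156, 153, 155)), (-23, (156, 152, 155)), (-21, (156, 153, 155)), (-19, (156, 153, 155)), (-17, (156, 153, 156)), (-15, (156, 153, 158)), (-13, (156, 153, 157)), (-11, (156, 154, 156)), (-9, (156, 154, 157)), (-7, (157, 155, 158)), (-5, (156, 155, 158)), (-3, (157, 155, 157)), (-1, (156, 155, 157)), (1, (157, 1
[... 6658 characters left out ...]
, 89)), (11, (58, 190, 90)), (13, (59, 190, 90)), (15, (59, 189, 89)), (17, (58, 188, 89)), (19, (58, 189, 89)), (21, (57, 190, 89)), (23, (56, 191, 89)), (25, (56, 192, 89)), (27, (55, 193, 89)), (29, (51, 180, 83)), (31, (46, 123, 67)), (33, (84, 153, 115)), (35, (86, 156, 118)), (37, (86, 155, 118)), (39, (85, 154, 118)), (41, (84, 155, 118)), (43, (86, 155, 119)), (45, (85, 154, 118)), (47, (83, 153, 117)), (49, (84, 154, 118)), (51, (86, 156, 119)), (53, (84, 155, 119)), (55, (83, 153, 116)), (57, (83, 153, 116)), (59, (81, 152, 115)), (61, (82, 153, 116)), (63, (83, 154, 118)), (65, (83, 154, 118)), (67, (84, 154, 118)), (69, (84, 155, 119)), (71, (83, 154, 118)), (73, (79, 146, 112))]
```

```bash
python3 - <<'E'
from h import *
p=np.load("chan.npy"); o=np.array([p[0],p[1],.055]);A=chan(o,p[2])
def edges(f,c,y):
    prev=None; out=[]
    xs=np.arange(-.06,.06,.0005); cols=[]
    for x in xs:
        u=proj(c,o+A@np.array([x,y,.13]))[0]; cols.append(cv2.getRectSubPix(f,(1,1),tuple(map(float,u)))[0,0].astype(float))
    cols=np.array(cols); g=np.linalg.norm(cols[6:]-cols[:-6],axis=1); xs=xs[3:-3]
    pk=[i for i in range(1,len(g)-1) if g[i]>35 and g[i]>=g[max(0,i-6):i+7].max()]
    return [(round(xs[i]*1000,1),int(g[i])) for i in pk]
for cam in("side","scene"):
    f0=cv2.imread(f"pics/{cam}0.png")[:,:,::-1].copy(); f1=grab_frame(cam); c=calibration(cam)
    for n,y0,y1 in (('grey',.049,.077),('blue',.012,.040),('white',None,.0015),('red',-.024,-.0385),('green',-.060,-.0755)):
        for d in (-.012,.012):
            print(cam,n,d,'start',edges(f0,c,y0+d) if y0 is not None else '', 'now',edges(f1,c,y1+d))
E
```

```text
side grey -0.012 start [(np.float64(-54.0), 36), (np.float64(-49.5), 52), (np.float64(-43.5), 37), (np.float64(-36.5), 71), (np.float64(26.5), 46)] now [(np.float64(-40.0), 71), (np.float64(23.5), 50)]
side grey 0.012 start [(np.float64(-45.0), 51), (np.float64(-40.0), 41), (np.float64(27.0), 36)] now [(np.float64(-40.0), 49), (np.float64(14.0), 126), (np.float64(31.0), 46), (np.float64(45.0), 36)]
side blue -0.012 start [(np.float64(-49.5), 64), (np.float64(-36.5), 82), (np.float64(27.5), 73)] now [(np.float64(-56.5), 53), (np.float64(-49.5), 62), (np.float64(-40.0), 80), (np.float64(24.5), 47)]
side blue 0.012 start [(np.float64(-55.0), 117), (np.float64(-49.5), 140), (np.float64(-36.0), 73), (np.float64(26.5), 62)] now [(np.float64(-47.5), 68), (np.float64(-40.5), 73), (np.float64(23.0), 67)]
side white -0.012 start  now [(np.float64(-50.0), 45), (np.float64(-43.0), 35), (np.float64(-38.0), 35), (np.float64(-37.5), 35)]
side white 0.012 start  now [(np.float64(-50.5), 59), (np.float64(-39.5), 67)]
side red -0.012 start [(np.float64(-49.5), 42), (np.float64(-43.0), 44), (np.float64
[... 963 characters left out ...]
5.0), 54), (np.float64(28.5), 46)] now [(np.float64(22.5), 36)]
scene blue -0.012 start [(np.float64(-37.0), 57), (np.float64(29.0), 38)] now [(np.float64(6.0), 36)]
scene blue 0.012 start [(np.float64(-33.0), 49), (np.float64(30.0), 51)] now []
scene white -0.012 start  now []
scene white 0.012 start  now [(np.float64(43.0), 50)]
scene red -0.012 start [(np.float64(-41.0), 47), (np.float64(-40.0), 47), (np.float64(-32.5), 56)] now []
scene red 0.012 start [(np.float64(-30.5), 64), (np.float64(30.5), 68), (np.float64(40.5), 49)] now [(np.float64(47.0), 38)]
scene green -0.012 start [] now [(np.float64(35.0), 40)]
scene green 0.012 start [(np.float64(31.0), 52), (np.float64(41.0), 42)] now []
```

```bash
python3 - <<'E'
from workcell import *
print(job.job_done(), status.observe()['clock'])
E
```

```text
the job is handed in; nothing more can be done
the job is handed in; nothing more can be done
```

The white carton is in the rack directly right of the blue one, and I handed the job in at about 45 s. By my last checks all five cartons meet the judged limits. Three of them still lean slightly towards the robot, so the row is not perfectly flat against the front lip.

**What I did:**
- **Opening the gap:** Plain pushing only tipped the cartons. I gripped each one near its top, lifted it about 8 mm, and set grey and blue over to the left and green and red over to the right. The gap came to about 40 mm.
- **Filing the white carton:** I tilted it about 29° in the grip by swinging it against the cradle rim. The first insertion caught on the rear lip, so I backed off and tried again slightly closer to the robot, and it dropped in. It then tipped about 7–8° over the front lip.
- **Correcting the tip:** Pushing its top back reached about 45 N and left it tipped about 8.5°. Gripping it fore and aft, lifting it and setting it back against the lip worked.

**Last checks (from the camera images):**

| Carton | Lean towards the robot | Limit |
|---|---|---|
| Red, green | about 0°, same as at the start | 5° |
| White | about 1–2° | 5° |
| Blue, grey | about 2–3° | 5° |

- White's centre is about 37–38 mm to the right of blue's.
- Before the white carton was reseated, the fit put all the undersides on the rack floor within about 1 mm. White's floor contact afterwards was judged only from the force while pressing it down.
- The gripper was clear of everything at the end.
- The arm passed well clear of the scanner, the tape and the parcel, and each looked unmoved wherever it showed in the pictures. I did not measure their positions at the end.
- The picture limit ran out before white's last correction, so its final pose is from sampled edge positions only, not a viewed picture.

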